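Run the paint shaker and take a viscosity dip

ROBOT

A 6-joint arm with a two-finger parallel gripper is mounted at the origin on the work surface. World frame = base frame: x ahead of the robot, y to its left, z up, the work surface at z = 0. Lengths are in m, angles in rad, forces in N, time in s.
With the tool pointing down it reaches from about 0.3 to 0.775 m from the base axis. Payload 14.6 kg.
Tool frame: the origin (TCP) lies between the finger pads; the fingertips stand 22 mm ahead of it and the grasp point (between the pads) lies 3 mm ahead of it (ctrl.tip_reach is the distance from the TCP to the fingertips, in m); z points along the fingers, y is the direction in which the jaws open and shut (so a half turn about z gives the same grasp; the last joint's range is limited). The gripper opens to 94 mm and grips with 3 to 60 N. Pads are 16 mm wide; open, the fingers measure 119 mm over their backs; the gripper's body (75 mm by 177 mm) begins 78 mm behind the grasp point.
Start: joints at [1.24, 0.3, 1.521, -0, 1.321, -0.067], TCP at [0.143, 0.531, 0.196] pointing down, gripper open.
Joint ranges: [-3.03, 3.03], [-0.79, 2.21], [0.23, 2.52], [-1.04, 4.18], [0, 3.07], [-2.55, 2.55]. Speed limits (rad/s): [2.22, 2.22, 2.57, 3.14, 3.14, 3.14].

INTERFACE

Orientations are given as [roll, pitch, yaw] about the fixed x, y, z axes, in that order (R = Rz(yaw) Ry(pitch) Rx(roll)).
In Python, from station import ctrl gives the robot as it stands. The module is installed in compiled form; this text tells all that it offers.
- The arm moves only by the shell command python3 -m creep 'ROWS' [OPENING] [FORCE]. ROWS is a JSON object of lists of equal length, an entry for each row: "xyz": the shift along the tool's x, y, z in mm, a list of three; "spin": the turn about the tool's z in rad. In form: {"xyz": [[tx, ty, tz], ...], "spin": [spin, ...]}. A call has 1 to 5 rows; each row shifts and turns the commanded pose from where the row before left it, along the tool's axes as they then stand; what a row does not reach is not made up. A row lasts 1/8 s, in which the tool goes at most 62.5 mm and 10.7 degrees, less where a joint would pass 70% of its speed; a pose out of reach is approached as far as the arm can. A call with a gripper value outside its range is refused whole. OPENING is the finger opening in mm, from 0 to 94, set as the call begins (- or left out, the last holds). The fingers move at their own pace and stop on an object; FORCE is the grip in N (left out, the last holds). Time passes only in rows, so rows that do not move let the fingers close. It gives the time, the measured TCP pose, the force and the opening at its end, in the units of the state.
- ctrl.get_obs(): the state, without advancing time (a new reading comes with each control period).
- ctrl.camera(name): name is "scene" or "top" or "wrist"; returns the picture (480x640x3 uint8, red, green, blue); there is no depth.
- ctrl.camera_model(name): a dict with "fx", "fy", "cx", "cy" (pixels), "R" (3x3) and "t" (3): a world point X has camera coordinates R X + t. Camera axes: x right, y down, z forward; pixel columns grow to the right and rows downward; lengths in m; the calibration is good to about 2 mm. A picture is of the moment at which its call begins: read the wrist's pose just before it. camera_model takes no time and is no camera call; for the wrist camera it gives the pose at the moment of the call.
- ctrl.hand_in(): hands the job in, once; it reports no verdict.
The state is a dict: "time_s": time; "qpos": joint angles; "joint_vel": joint speeds; "tau": joint torques, N m; "ee_pos": TCP position; "eef_rot": TCP orientation; "force": force on the tool from outside, world axes, zero at the start; "moment": the same for the moment, N m; "grip_width": finger opening in m.
Only numpy, scipy, OpenCV 4.12 (cv2) and the standard library are available. Lean on these libraries where they do the work, as an engineer would, in place of code of your own. Each camera call takes 0.05 s, during which the arm holds its last target.

TASK

Stand every closed paint tin upright on the shaker's tray, then set it going by pressing its keys one at a time: power once, program twice, start once. While it runs, dip the viscosity cup into the open pot until its small cup is wholly below the pot's rim, lift it out and stand it back upright on its drip tray; then press stop, and last press power again to switch the shaker off. Do not tip or shift the open pot, and leave the tape, sanding block and filler spatula alone.

Things in the scene. Friction and masses are not known exactly. Their poses are not given: they have to be found in the camera images.
- tin1: a closed upright paint tin, a plain metal cylinder 58 mm in diameter and 46 mm high, its top 10 mm being a black lid 6 mm narrower than the body; 0.2 to 0.5 kg, heavier at the bottom, loose on the bench; may be absent; origin at the centre of its underside, z up
- tin2: a closed upright paint tin, a plain metal cylinder 60 mm in diameter and 52 mm high, its top 10 mm being a black lid 6 mm narrower than the body; 0.2 to 0.5 kg, heavier at the bottom, loose on the bench; may be absent; origin at the centre of its underside, z up
- tin3: a closed upright paint tin, a plain metal cylinder 62 mm in diameter and 49 mm high, its top 10 mm being a black lid 6 mm narrower than the body; 0.2 to 0.5 kg, heavier at the bottom, loose on the bench; may be absent; origin at the centre of its underside, z up
- tin4: a closed upright paint tin, a plain metal cylinder 64 mm in diameter and 44 mm high, its top 10 mm being a black lid 6 mm narrower than the body; 0.2 to 0.5 kg, heavier at the bottom, loose on the bench; may be absent; origin at the centre of its underside, z up
- shaker: the paint shaker, a fixed grey machine on the bench, 275 mm (its x) by 250 mm (its y), with a raised black key console along its front edge, the -x edge nearest the robot (console top 80 mm above the bench, 75 mm deep), and behind it an open rubber-floored tray. Origin under its centre, x points from console to tray, y to the left as the robot sees it
- tray (a point): centre of the shaker's tray floor, 50 mm above the bench, axes as the shaker's. The floor is 190 mm (x) by 230 mm (y), with a rim 25 mm high and 5 to 10 mm thick on three sides and on the front side the console, 30 mm above the floor: room for four tins in two rows of two
- key_power_top (a point): centre of the top of the power key, the leftmost of the row of four (farthest to the shaker's +y): a small round cap 22 mm in diameter. About 92 mm above the bench when up; all keys are the same grey, 54 mm apart, pressed straight down
- key_power (a joint): how far the power key is down, m: 0 up, 0.006 fully down (about 4.5 N, springs back when let go); it counts as pressed beyond 0.004
- key_program_top (a point): centre of the top of the program key, second from the left: a square cap 24 mm wide. About 92 mm above the bench when up; all keys are the same grey, 54 mm apart, pressed straight down
- key_program (a joint): how far the program key is down, m: 0 up, 0.006 fully down (about 4.5 N, springs back when let go); it counts as pressed beyond 0.004
- key_start_top (a point): centre of the top of the start key, third from the left: an oblong cap 44 mm front to back and 20 mm wide. About 92 mm above the bench when up; all keys are the same grey, 54 mm apart, pressed straight down
- key_start (a joint): how far the start key is down, m: 0 up, 0.006 fully down (about 4.5 N, springs back when let go); it counts as pressed beyond 0.004
- key_stop_top (a point): centre of the top of the stop key, the rightmost: a large round cap 36 mm in diameter. About 92 mm above the bench when up; all keys are the same grey, 54 mm apart, pressed straight down
- key_stop (a joint): how far the stop key is down, m: 0 up, 0.006 fully down (about 4.5 N, springs back when let go); it counts as pressed beyond 0.004
- pot: open round white plastic pot, 100 mm across the mouth, 90 mm high, wall 3 mm, bottom 6 mm thick, 0.7 kg, loose on the bench; origin at the centre of its underside, z up
- driptray: fixed shallow round steel tray, 120 mm across, rim 12 mm high, inner floor 4 mm above the bench and 106 mm across; the dip cup stands on it; origin at the centre of its underside
- dipcup: viscosity dip cup, 132 mm high, 0.16 kg: a small round steel cup 44 mm across and 45 mm high, standing on its flat bottom, with a thin wire bail above it carrying an upright round black grip 20 mm in diameter from 90 to 132 mm above the bottom, on the cup's axis; origin at the centre of its underside, z up along the grip
- tape: bystander: roll of masking tape lying flat, 110 mm across, 36 mm high; origin at the centre of its underside
- sandblock: bystander: sanding block with a black grip, 120 x 65 x 48 mm; origin at the centre of its underside
- spreader: bystander: filler spatula with a black handle lying flat on the bench, 180 mm long along its x; origin at the middle of its underside
Not all that is in view belongs to the job. Of the things like the pot, leave any that is blue or yellow; of the rest the smaller one is meant.

How it is judged:
On the way, in this order (a step that is already met when the one before it is completed fails the run):
1. every paint tin that is there stands upright on the shaker's tray, let go (x of tin1 in the frame of tray between -0.08 and 0.08 m and y of tin1 in the frame of tray between -0.1 and 0.1 m and z of tin1 in the frame of tray between -0.008 and 0.008 m and angle between each of tin1, tin2, tin3, tin4's own z axis and vertical below 0.15 rad and linear speed of each of tin1, tin2, tin3, tin4 below 0.03 m/s and contact force between the fingers and tin1 below 0.3 N and x of tin2 in the frame of tray between -0.08 and 0.08 m and y of tin2 in the frame of tray between -0.1 and 0.1 m and z of tin2 in the frame of tray between -0.008 and 0.008 m and contact force between the fingers and tin2 below 0.3 N and x of tin3 in the frame of tray between -0.08 and 0.08 m and y of tin3 in the frame of tray between -0.1 and 0.1 m and z of tin3 in the frame of tray between -0.008 and 0.008 m and contact force between the fingers and tin3 below 0.3 N and x of tin4 in the frame of tray between -0.08 and 0.08 m and y of tin4 in the frame of tray between -0.1 and 0.1 m and z of tin4 in the frame of tray between -0.008 and 0.008 m and contact force between the fingers and tin4 below 0.3 N), for 0.2 s.
2. the power key is pressed (value of joint key_power above 0.004 m), for 0.05 s.
3. the program key is pressed (value of joint key_program above 0.004 m), for 0.05 s.
4. the program key comes up again (value of joint key_program below 0.002 m), for 0.05 s.
5. the program key is pressed a second time (value of joint key_program above 0.004 m), for 0.05 s.
6. the start key is pressed (value of joint key_start above 0.004 m), for 0.05 s.
7. the dip cup is dipped into the open pot, its small cup wholly below the pot's rim (horizontal distance between dipcup and pot below 0.035 m and z of dipcup in the frame of pot between 0 and 0.044 m), for 0.1 s.
8. the dip cup stands upright on its drip tray again, let go (horizontal distance between dipcup and driptray below 0.045 m and z of dipcup in the frame of driptray below 0.012 m and angle between dipcup's own z axis and vertical below 0.15 rad and linear speed of dipcup below 0.03 m/s and contact force between the fingers and dipcup below 0.3 N), for 0.2 s.
9. the stop key is pressed (value of joint key_stop above 0.004 m), for 0.05 s.
10. the power key is pressed again, to switch off (value of joint key_power above 0.004 m), for 0.05 s.
At the end, for the whole second after the job is handed in: Every tin present stands upright (within 0.15 rad) at rest on the shaker's tray floor; the dip cup stands upright on its drip tray, its axis within 45 mm of the tray's centre; the pot still stands upright on the bench; all four keys are up; nothing is held (all of step 1 and all of step 8 and value of joint each of key_power, key_program, key_start, key_stop below 0.002 m and angle between pot's own z axis and vertical below 0.15 rad and height (world z) of pot below 0.02 m); the robot touches nothing.
It fails at once if a bystander (tape, sanding block or filler spatula) is pushed more than 30 mm or tipped over (distance of any of tape, sandblock, spreader from where it was at the start of the episode above 0.03 m or angle between any of tape, sandblock, spreader's own z axis and vertical above 0.4 rad).
It fails at once if two keys are down together (value of joint each of key_power, key_program above 0.004 m or value of joint each of key_power, key_start above 0.004 m or value of joint each of key_power, key_stop above 0.004 m or value of joint each of key_program, key_start above 0.004 m or value of joint each of key_program, key_stop above 0.004 m or value of joint each of key_start, key_stop above 0.004 m).
It fails at once if the open pot is tipped or pushed more than 40 mm (angle between pot's own z axis and vertical above 0.35 rad or distance of pot from where it was at the start of the episode above 0.04 m).
Of tin1, tin2, tin3, tin4 only 2 to 4 are there at a start; the rules pass over those that are not, and their reading is None.
At some moment in a run one of tin1, tin2, tin3, tin4 may be knocked a few centimetres aside while the robot is not near it.
It also fails if it takes over 210 s, if anything falls off the work surface, if the arm or the gripper's body presses on something with over 40 N, if the wrist force passes 120 N, or if a joint passes its speed limit or range.

## Working session

There is one attempt and no reset: what is moved stays moved. The work goes in short steps, Python scripts to look and compute and a shell command to move; the robot and the scene stay as the last step left them, time stands still between calls to the robot, and variables do not carry over. Pictures are saved under pics/ and viewed, and the job is handed in when it is done.

```bash
ls; mkdir -p pics; python3 - <<'E'
from station import ctrl
import cv2
print({k:(v if not hasattr(v,'round') else v) for k,v in ctrl.get_obs().items()}, ctrl.tip_reach)
for n in ("scene","top","wrist"):
    m=ctrl.camera_model(n); im=ctrl.camera(n)
    cv2.imwrite(f"pics/{n}0.png",im[:,:,::-1]); print(n,m)
E
```

```text
pics
{'time_s': 0.0, 'qpos': array([ 1.24039150e+00,  3.00468122e-01,  1.52159880e+00,  8.23946006e-06,
        1.32070865e+00, -6.66260360e-02]), 'joint_vel': array([-0.00104414, -0.00012684,  0.00122973,  0.00031429,  0.00099441,
        0.00121897]), 'tau': array([ 2.01685027e-03, -5.31807876e+01, -3.52742279e+01,  7.09387986e-02,
        2.43975897e-02, -8.23350570e-05]), 'ee_pos': array([0.14332401, 0.53070349, 0.19558048]), 'eef_rot': array([-3.14041289e+00, -8.67176675e-05,  2.87781177e+00]), 'force': array([-0.04965855, -0.56432714, -0.19016843]), 'moment': array([-0.00619536,  0.05469537,  0.01178803]), 'grip_width': 0.0939546770616582} 0.022
scene {'fx': 524.0105976090856, 'fy': 524.0105976090856, 'cx': 313.80515586229717, 'cy': 247.88407937975944, 'R': array([[-3.27493340e-01,  9.44853459e-01,  2.30392952e-04],
       [ 7.98613779e-01,  2.76935857e-01, -5.34343113e-01],
       [-5.04939743e-01, -1.74809816e-01, -8.45267640e-01]]), 't': array([ 0.1304957 , -0.35568345,  1.59229749])}
top {'fx': 445.41222356943314, 'fy': 445.41222356943314, 'cx': 320.6520198137964, 'cy': 225.93827403687837, 'R': array([[-0.011671  , -0.9997906 , -0.01680925],
       [-0.98864955,  0.01405581, -0.14958106],
       [ 0.149786  ,  0.0148727 , -0.98860657]]), 't': array([0.05240489, 0.50531686, 1.21213045])}
wrist {'fx': 364.159805472998, 'fy': 364.159805472998, 'cx': 321.21450308381975, 'cy': 237.98169591818268, 'R': array([[ 0.26108921,  0.96531302, -0.00178722],
       [ 0.92551146, -0.24979701,  0.28465769],
       [ 0.27433733, -0.07597514, -0.95862756]]), 't': array([-0.54883942, -0.02941515,  0.39275523])}
```

View pics/scene0.png

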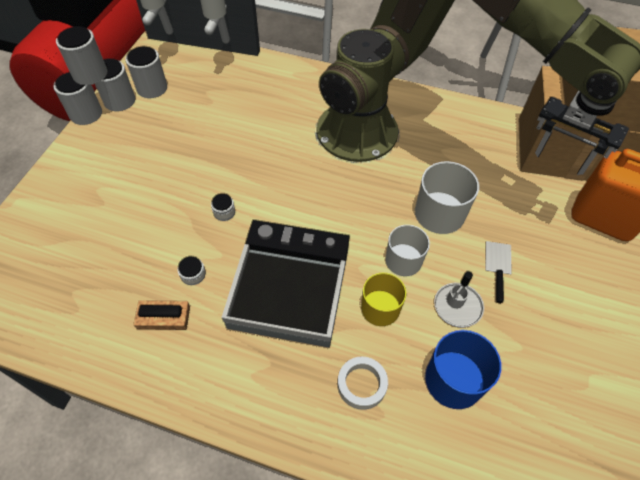

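View pics/top0.png

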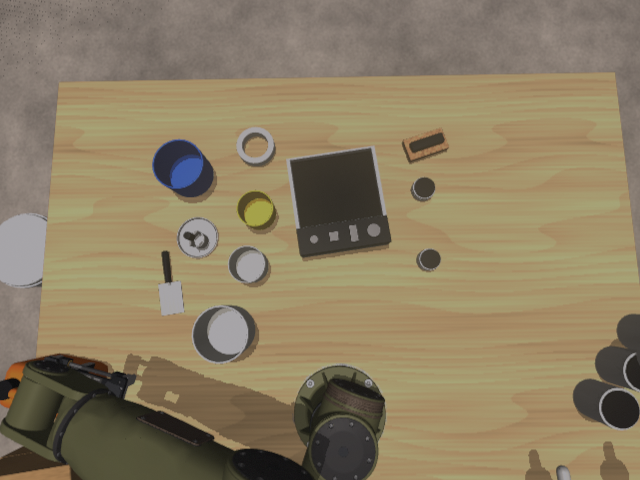

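View pics/wrist0.png

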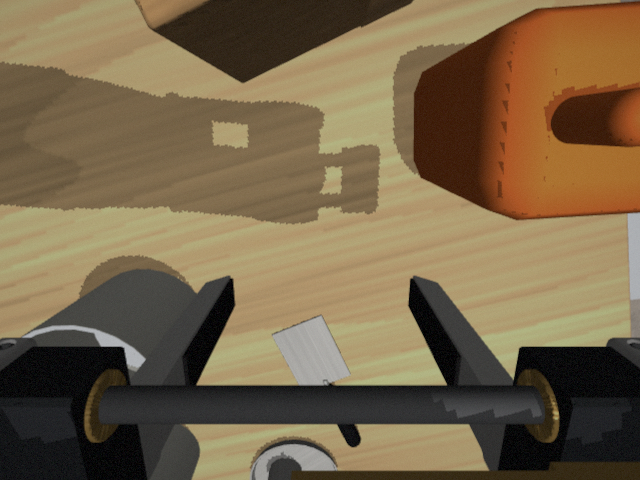

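The closed tins are the two small black-lidded ones: scene (223,206) and (191,269), top (430,259) and (424,188). The look-alikes are the big grey cylinders at the table corner (scene 80,95; no small lid and far too large). There are four pots: blue (top 182,167), yellow (257,210), large white (223,333) and small white (248,265). I choose the small white one. Next I'll crop close and measure.

```bash
cat > h.py <<'E'
import numpy as np, cv2
from station import ctrl
def ray(m,u,v):
    d=np.array([(u-m['cx'])/m['fx'],(v-m['cy'])/m['fy'],1.0]); R=np.array(m['R']);t=np.array(m['t'])
    d=R.T@d; return -R.T@t, d/np.linalg.norm(d)
def plane(m,u,v,z):
    o,d=ray(m,u,v); return o+d*(z-o[2])/d[2]
def tri(obs):
    A=np.zeros((3,3));b=np.zeros(3);rs=[ray(*o) for o in obs]
    for o,d in rs:
        P=np.eye(3)-np.outer(d,d);A+=P;b+=P@o
    X=np.linalg.solve(A,b)
    return X,max(np.linalg.norm((np.eye(3)-np.outer(d,d))@(X-o)) for o,d in rs)
def proj(m,X):
    c=np.array(m['R'])@np.array(X)+np.array(m['t']); return m['fx']*c[0]/c[2]+m['cx'],m['fy']*c[1]/c[2]+m['cy']
def tool(dx,dy,yaw=None):
    "world shift mm -> tool x,y"
    if yaw is None: yaw=ctrl.get_obs()['eef_rot'][2]
    c,s=np.cos(yaw),np.sin(yaw); return c*dx+s*dy, s*dx-c*dy
def dark(im,box,thr=60,maxc=True):
    x0,y0,x1,y1=box; g=im[y0:y1,x0:x1].max(axis=2)<thr
    n,l,s,c=cv2.connectedComponentsWithStats(g.astype(np.uint8),connectivity=4)
    return [(s[i,4],(c[i]+[x0,y0]).round(2),s[i,:4]+[x0,y0,0,0]) for i in range(1,n) if s[i,4]>15]
def shot(n,name=None):
    m=ctrl.camera_model(n); im=ctrl.camera(n)
    if name: cv2.imwrite('pics/'+name,im[:,:,::-1])
    return m,im
def goto(x,y,z,yaw=None):
    o=ctrl.get_obs(); p=o['ee_pos']*1000; y0=o['eef_rot'][2]
    print('pos',p.round(1),'yaw',round(y0,3),'tool shift',np.round(tool(x*1000-p[0],y*1000-p[1],y0),1),'dz(tool)',round(p[2]-z*1000,1), 'spin', None if yaw is None else round(-(yaw-y0),3))
E
python3 - <<'E'
from h import *
s=cv2.imread('pics/scene0.png');t=cv2.imread('pics/top0.png')
a=cv2.resize(s[180:300,120:240],(480,480),interpolation=2);b=cv2.resize(t[150:290,380:480],(343,480),interpolation=2)
cv2.imwrite('pics/c1.png',np.hstack([a,b[:, :320]]))
a=cv2.resize(s[200:340,350:490],(400,400),interpolation=2);b=cv2.resize(t[180:320,150:290],(400,400),interpolation=2)
cv2.imwrite('pics/c2.png',np.hstack([a,b]))
a=cv2.resize(s[200:350,215:365],(400,400),interpolation=2);b=cv2.resize(t[140:265,280:405],(400,400),interpolation=2)
cv2.imwrite('pics/c3.png',np.hstack([a,b]))
print(dark(s,(205,190,240,222)),dark(s,(175,250,208,290)),dark(t,(405,170,445,205)),dark(t,(410,240,450,275)))
E
```

```text
[(np.int32(234), array([221.5, 201.5]), array([213, 194,  18,  16]))] [(np.int32(342), array([189.51, 266.24]), array([179, 257,  22,  20]))] [] []
```

View pics/c1.png

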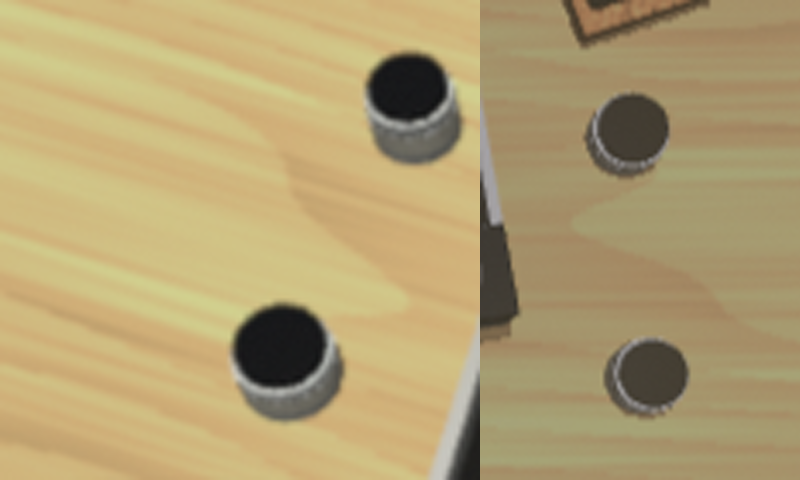

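View pics/c2.png

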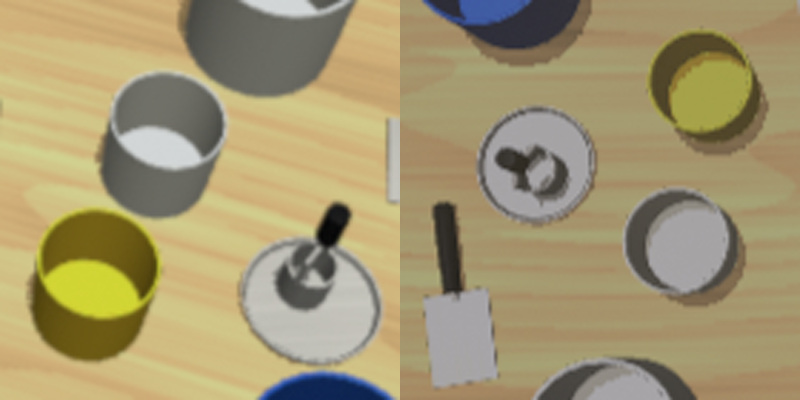

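View pics/c3.png

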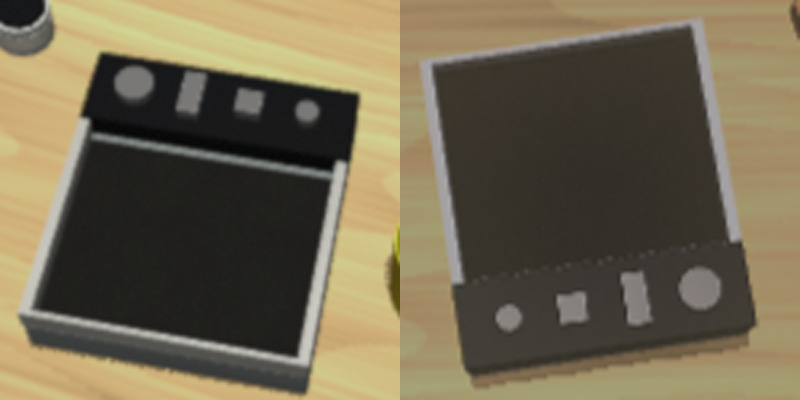

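The crops confirm two black-lidded tins, the small white pot, the drip tray with the dip cup, and the console with round, square, oblong and large round keys. Now I'll triangulate.

```bash
python3 - <<'E'
from h import *
s=cv2.imread('pics/scene0.png');t=cv2.imread('pics/top0.png')
S=ctrl.camera_model('scene');T=ctrl.camera_model('top')
def comp(im,box,f,mn=12):
    x0,y0,x1,y1=box; g=f(im[y0:y1,x0:x1].astype(int)).astype(np.uint8)
    n,l,st,c=cv2.connectedComponentsWithStats(g,connectivity=4)
    return sorted([(int(st[i,4]),*(c[i]+[x0,y0]).round(2),st[i,:4].tolist()) for i in range(1,n) if st[i,4]>mn],reverse=True)
dk=lambda a:a.max(2)<82
print(comp(t,(405,170,445,205),dk),comp(t,(410,240,450,275),dk))
gr=lambda a:(a.max(2)>88)
print('keys top',comp(t,(298,218,388,250),lambda a:a.max(2)>100))
print('keys scene',comp(s,(255,222,345,253),lambda a:a.max(2)>70))
print('grip',comp(s,(455,265,478,292),lambda a:a.max(2)<60),comp(t,(180,228,212,252),lambda a:a.max(2)<75))
E
```

```text
[(301, np.float64(424.23), np.float64(187.06), [10, 8, 20, 19])] [(278, np.float64(430.15), np.float64(258.6), [11, 10, 19, 18])]
keys top [(133, np.float64(373.27), np.float64(229.72), [69, 6, 13, 13]), (116, np.float64(353.27), np.float64(232.74), [51, 7, 10, 17]), (86, np.float64(376.87), np.float64(247.69), [61, 27, 29, 5]), (79, np.float64(333.38), np.float64(235.66), [31, 13, 10, 10]), (48, np.float64(313.5), np.float64(238.71), [12, 17, 8, 8]), (15, np.float64(298.27), np.float64(223.93), [0, 0, 2, 11])]
keys scene [(512, np.float64(318.09), np.float64(225.81), [14, 0, 76, 13]), (147, np.float64(264.8), np.float64(230.49), [3, 3, 15, 12]), (135, np.float64(286.3), np.float64(234.4), [26, 5, 11, 16]), (90, np.float64(307.99), np.float64(237.66), [48, 11, 11, 10]), (58, np.float64(329.66), np.float64(241.29), [71, 16, 9, 8]), (21, np.float64(259.71), np.float64(251.57), [0, 28, 13, 3])]
grip [(100, np.float64(465.99), np.float64(278.65), [6, 7, 11, 15])] [(89, np.float64(190.54), np.float64(236.9), [4, 4, 16, 14]), (39, np.float64(204.59), np.float64(242.49), [19, 8, 9, 12])]
```

```bash
python3 - <<'E'
from h import *
s=cv2.imread('pics/scene0.png');t=cv2.imread('pics/top0.png')
S=ctrl.camera_model('scene');T=ctrl.camera_model('top')
def p(n,a,b):
    X,r=tri([(S,*a),(T,*b)]); print(n,(X*1000).round(1),'res mm',round(r*1000,1)); return X
p('tinA lid',(221.5,201.5),(430.15,258.6)); p('tinB lid',(189.5,266.2),(424.23,187.06))
K=[p('stop',(264.8,230.5),(373.27,229.72)),p('start',(286.3,234.4),(353.27,232.74)),p('prog',(308,237.7),(333.38,235.66)),p('power',(329.7,241.3),(313.5,238.7))]
d=K[3]-K[0]; print('spacing',np.linalg.norm(d)/3,'shaker yaw',np.arctan2(-d[0],d[1]))
# lid widths
for n,(u,v,a) in {'A':(430.15,258.6,278),'B':(424.23,187.06,301)}.items():
    o,_=ray(T,u,v)
# tray back corners at rim z=.075
for u,v in ((288.5,159),(376,147.5)): print(plane(T,u,v,.075))
# pot: ellipses
for n,m,im,box,f in (('top',T,t,(222,240,275,290),lambda a:(a.max(2)-a.min(2)<22)),('scene',S,s,(380,222,435,278),lambda a:(a.max(2)-a.min(2)<22)),):
    x0,y0,x1,y1=box; g=f(im[y0:y1,x0:x1].astype(int)).astype(np.uint8)
    c,_=cv2.findContours(g,0,1); c=max(c,key=cv2.contourArea); print(n,cv2.contourArea(c),cv2.boundingRect(c))
    cv2.imwrite(f'pics/m_{n}.png',cv2.resize(g*255,None,fx=7,fy=7,interpolation=0))
E
```

```text
tinA lid [ 410.  -254.9   45.3] res mm 0.6
tinB lid [ 613.7 -249.8   37.2] res mm 0.6
stop [486.  -96.4  90.5] res mm 0.6
start [478.7 -42.8  89.3] res mm 0.6
prog [471.3  10.8  90.7] res mm 0.5
power [463.9  64.1  90.7] res mm 0.6
spacing 0.05400773614760309 shaker yaw 0.13676612054113402
[0.69067029 0.13286686 0.075     ]
[ 0.71979127 -0.11187917  0.075     ]
top 1133.5 (6, 6, 40, 37)
scene 1631.5 (6, 3, 43, 51)
```

Measured: tin A lid at (410,-255) with top ≈45 mm, and tin B lid at (614,-250) with top ≈37–44 mm. Key tops are at ≈90 mm with 54.0 mm spacing, and the shaker yaw is 0.137. All of this matches the text. I'll turn the tool square to the world (yaw π, so tool x = −X, tool y = +Y) and move off.

```bash
python3 -m creep '{"xyz":[[-45,-18,0],[-45,-18,0],[-45,-18,0],[-45,-18,0],[-45,-18,0]],"spin":[0,0,0,0,0]}' 90 20; python3 -m creep '{"xyz":[[-45,-18,0],[-45,-18,0],[-45,-18,0],[0,0,0],[0,0,0]],"spin":[0,0,0,-0.132,-0.132]}'; python3 -c "
from h import *
print(ctrl.get_obs()['qpos'].round(2)); goto(.41,-.255,.10,np.pi)"
```

```text
time_s: 0.78
ee_pos: [0.3382, 0.3842, 0.196]
eef_rot: [-3.141, -0.0, 2.878]
force: [0.9, 0.7, 1.0]
grip_width: 0.0897
time_s: 1.4
ee_pos: [0.4537, 0.2975, 0.1957]
eef_rot: [-3.141, -0.001, -3.138]
force: [0.4, 1.5, -0.0]
grip_width: 0.0898
[ 0.51  0.28  1.54  0.    1.32 -1.06]
pos [453.7 297.5 195.7] yaw -3.138 tool shift [  45.5 -552.3] dz(tool) 95.7 spin -6.28
```

```bash
python3 -m creep '{"xyz":[[0,-50,0],[0,-50,0],[0,-50,0],[0,-50,0],[0,-50,0]],"spin":[0,0,0,0,0]}' ; python3 -m creep '{"xyz":[[0,-50,0],[0,-50,0],[0,-50,0],[0,-50,0],[25,0,0]],"spin":[0,0,0,0,0]}'; python3 - <<'E'
from h import *
m,im=shot('wrist','w1.png'); S,s=shot('scene','s1.png');T,t=shot('top','t1.png')
print(ctrl.get_obs()['qpos'].round(2)); goto(.41,-.255,.034)
E
```

```text
time_s: 2.02
ee_pos: [0.4531, 0.0465, 0.1961]
eef_rot: [-3.142, -0.0, -3.141]
force: [0.9, -0.1, -0.8]
grip_width: 0.0902
time_s: 2.65
ee_pos: [0.4282, -0.1543, 0.1955]
eef_rot: [3.141, -0.001, 3.139]
force: [-0.2, 0.7, 0.6]
grip_width: 0.09
[-0.42  0.08  1.78  0.    1.28 -1.99]
pos [ 428.2 -152.1  196.2] yaw 3.141 tool shift [  18.1 -102.9] dz(tool) 162.2 spin None
```

View pics/w1.png

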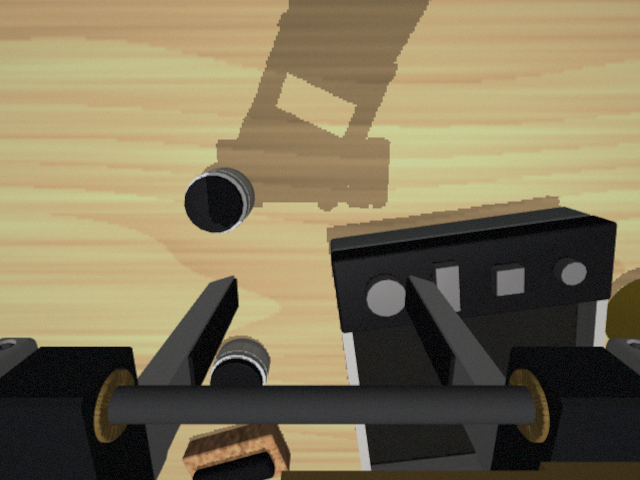

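View pics/s1.png

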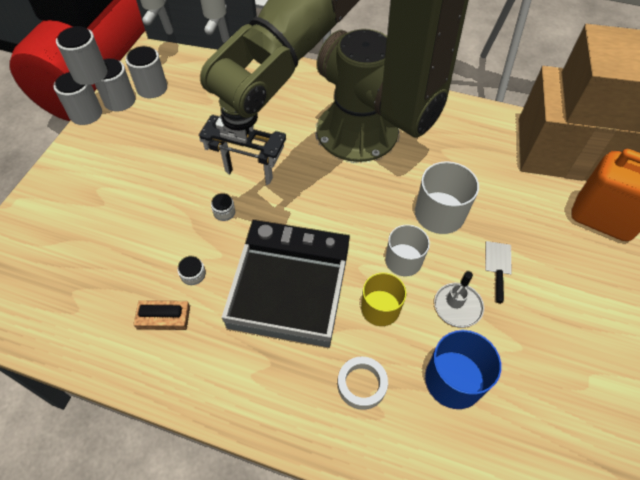

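The wrist view shows tin A's lid at (214,203), tin B at (239,372), and the keys in a row from (386,297) to (573,272). No further tins show where the arm stood before. I'll check tin A with the wrist ray and refine the keys as well.

```bash
python3 - <<'E'
from h import *
m=ctrl.camera_model('wrist');im=cv2.imread('pics/w1.png')
x0,y0,x1,y1=170,160,265,245
g=(im[y0:y1,x0:x1].max(2)<48).astype(np.uint8)
c,_=cv2.findContours(g,0,1);c=max(c,key=cv2.contourArea);e=cv2.fitEllipse(cv2.convexHull(c));u,v=e[0][0]+x0,e[0][1]+y0
print(u,v,e[1]); S=ctrl.camera_model('scene');T=ctrl.camera_model('top')
X,r=tri([(m,u,v),(S,221.5,201.5),(T,430.15,258.6)]);print('A',X*1000,r*1000)
X,r=tri([(m,u,v),(T,430.15,258.6)]);print('A wt',X*1000,r*1000)
cc=np.array(m['R'])@X+np.array(m['t']);print('lid dia',max(e[1])*np.linalg.norm(cc)/m['fx']*1000)
E
```

```text
213.39441299438477 203.51100158691406 (54.9752311706543, 58.46677780151367)
A [ 410.50709261 -254.45519274   46.3313756 ] 0.859309467094829
A wt [ 409.158316   -251.78348484   55.46724265] 0.24262238143730513
lid dia 56.13943092865824
```

```bash
python3 -m creep '{"xyz":[[9,-50,0],[9,-52,0],[0,0,40],[0,0,40],[0,0,0]],"spin":[0,0,0,0,0]}'; python3 - <<'E'
from h import *
m,im=shot('wrist','w2.png')
goto(.4105,-.2545,.034,-np.pi)
E
```

```text
time_s: 3.42
ee_pos: [0.4101, -0.2529, 0.1143]
eef_rot: [3.139, -0.004, -3.141]
force: [-0.6, -0.2, 1.0]
grip_width: 0.0901
pos [ 410.9 -253.5  116.3] yaw -3.141 tool shift [ 0.4 -1. ] dz(tool) 82.3 spin 0.001
```

View pics/w2.png

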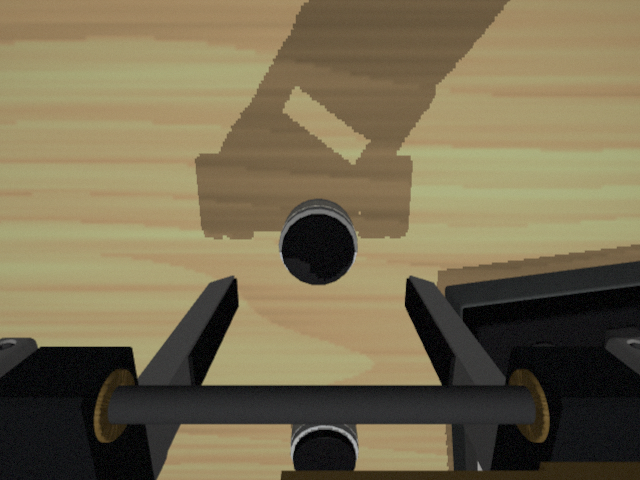

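Tin A (lid at 319,248) sits centred between the jaws. I'll go down and grip.

```bash
python3 -m creep '{"xyz":[[0,-1,30],[0,0,30],[0,0,22],[0,0,0]],"spin":[0,0,0,0]}'; python3 -m creep '{"xyz":[[0,0,0],[0,0,0],[0,0,0],[0,0,0],[0,0,0]],"spin":[0,0,0,0,0]}' 40 25;python3 -m creep '{"xyz":[[0,0,-25],[0,0,-30],[0,0,-30],[0,0,-30],[0,0,0]],"spin":[0,0,0,0,0]}'; python3 -c "
from h import *
goto(.6131,-.0475,.034)"
```

```text
time_s: 3.98
ee_pos: [0.4112, -0.2549, 0.0349]
eef_rot: [-3.142, 0.0, -3.141]
force: [0.8, -0.6, 0.5]
grip_width: 0.09
time_s: 4.6
ee_pos: [0.4106, -0.255, 0.0344]
eef_rot: [-3.141, 0.0, -3.141]
force: [-1.7, 0.2, 4.3]
grip_width: 0.0532
time_s: 5.22
ee_pos: [0.4111, -0.2553, 0.1502]
eef_rot: [-3.14, 0.002, -3.141]
force: [0.1, -1.0, -3.9]
grip_width: 0.0533
pos [ 411.1 -255.3  150.2] yaw -3.141 tool shift [-202.1  207.8] dz(tool) 116.2 spin None
```

Width 53.3 mm is less than the expected 58–64 mm, so I'll look before going on.

```bash
python3 - <<'E'
from h import *
m,im=shot('wrist'); S,s=shot('scene')
a=cv2.resize(im[160:420,190:450],(400,400));b=cv2.resize(s[100:260,150:310],(400,400),interpolation=2)
cv2.imwrite('pics/g1.png',np.hstack([a,b])[:,:,::-1])
E
```

```text
(no output)
```

View pics/g1.png

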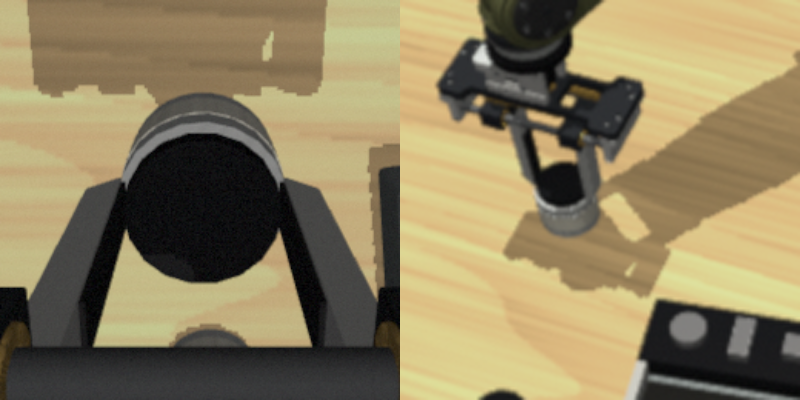

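```bash
python3 - <<'E'
from h import *
m,im=shot('wrist'); o=ctrl.get_obs();p=o['ee_pos']
g=(im[200:420,230:420].max(2)<40).astype(np.uint8)
for dz in (0.0,.01,.02,-.003,-.022): print(dz,np.round(proj(m,p+[0,0,dz]),1))
# lid in crop: columns 125-282 -> , rows 133-282
k=260/400
u,v=190+203*k,160+208*k
print(u,v,'dia px',157*k)
for z in (.145,.155,.165,.175): 
    X=plane(m,u,v,z); c=np.array(m['R'])@X+np.array(m['t']); print(z,(X-p)*1000,'dia',157*k*c[2]/m['fx']*1000)
E
```

```text
0.0 [322.4 284.8]
0.01 [322.4 292.4]
0.02 [322.5 300.8]
-0.003 [322.4 282.7]
-0.022 [322.3 270.4]
321.95000000000005 295.20000000000005 dia px 102.05
0.145 [ 7.56177405 -0.22840241 -2.50353192] dia 58.571209124863095
0.155 [ 2.81619268 -0.25340566  7.49646808] dia 55.50691905230349
0.165 [-1.92938868 -0.27840892 17.49646808] dia 52.44262897974388
0.175 [-6.67497005 -0.30341217 27.49646808] dia 49.378338907184286
```

The lid reads about 52 mm across with its top ≈12–15 mm above the TCP. It is centred and upright, so this is tin1 and the hold looks sound. Carry it to the tray.

```bash
python3 -m creep '{"xyz":[[-20,25,0],[-45,45,0],[-45,45,0],[-45,45,0],[-47,48,0]],"spin":[0,0,0,0,0]}'; python3 -m creep '{"xyz":[[0,0,0],[0,0,25],[0,0,25],[0,0,8],[0,0,0]],"spin":[0,0,0,0,0]}'; python3 -c "
from h import *
goto(.6131,-.0475,.0845)"
```

```text
time_s: 6.0
ee_pos: [0.6075, -0.0509, 0.1472]
eef_rot: [3.141, -0.003, -3.141]
force: [-0.1, -1.7, -4.2]
grip_width: 0.0531
time_s: 6.62
ee_pos: [0.6064, -0.0529, 0.0906]
eef_rot: [3.141, -0.001, 3.141]
force: [0.4, -0.2, -3.8]
grip_width: 0.0532
pos [606.4 -52.9  90.6] yaw 3.141 tool shift [-6.7  5.4] dz(tool) 6.1 spin None
```

```bash
python3 -m creep '{"xyz":[[-3,3,0],[-3,2,0],[0,0,4],[0,0,2],[0,0,0]],"spin":[0,0,0,0,0]}'; python3 - <<'E'
from h import *
goto(.6131,-.0475,.0845)
S,s=shot('scene'); m,w=shot('wrist')
cv2.imwrite('pics/g2.png',np.hstack([cv2.resize(s[190:350,210:370],(400,400),interpolation=2),cv2.resize(w,(533,400))[:,:400]])[:,:,::-1])
E
```

```text
time_s: 7.25
ee_pos: [0.6136, -0.0476, 0.0861]
eef_rot: [3.142, 0.003, -3.141]
force: [2.9, 2.1, 4.1]
grip_width: 0.0531
pos [613.6 -47.6  86.1] yaw -3.141 tool shift [0.5 0.1] dz(tool) 1.6 spin None
```

View pics/g2.png

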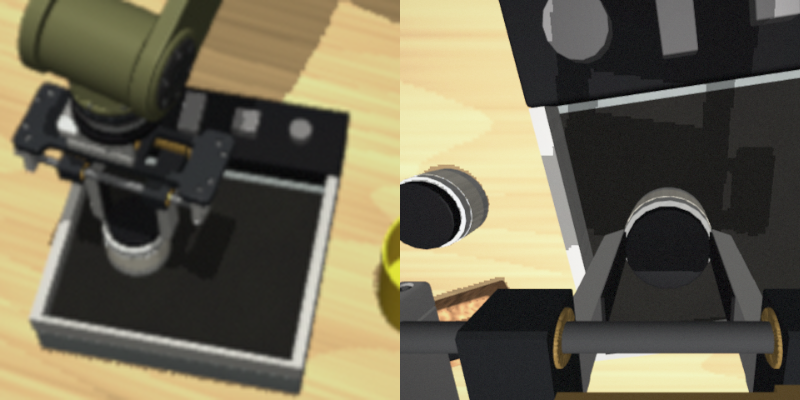

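The force swung from −3.8 to +4.1 N, so tin1 stands on the floor. Release and rise.

```bash
python3 -m creep '{"xyz":[[0,0,0],[0,0,0],[0,0,0],[0,0,-15],[0,0,-40]],"spin":[0,0,0,0,0]}' 72; python3 -m creep '{"xyz":[[0,0,-40],[0,-50,-20],[0,-50,0],[0,-50,0],[0,0,0]],"spin":[0,0,0,0,0]}' 90; python3 - <<'E'
from h import *
m,w=shot('wrist','w3.png');S,s=shot('scene','s3.png');T,t=shot('top','t3.png')
print(ctrl.get_obs()['qpos'].round(2)); goto(.6137,-.2498,.032)
def dk(im,box,thr):
    x0,y0,x1,y1=box; g=(im[y0:y1,x0:x1].max(2)<thr).astype(np.uint8)
    n,l,st,c=cv2.connectedComponentsWithStats(g,connectivity=4); i=1+np.argmax(st[1:,4]); return st[i,4],c[i]+[x0,y0]
a,b=dk(s,(170,245,215,295),60),dk(t,(400,165,450,210),82);print(a,b)
X,r=tri([(S,*a[1]),(T,*b[1])]);print('B',X*1000,r*1000)
E
```

```text
time_s: 7.98
ee_pos: [0.612, -0.0476, 0.14]
eef_rot: [3.141, -0.003, -3.141]
force: [0.2, -1.7, 0.6]
grip_width: 0.072
time_s: 8.6
ee_pos: [0.6123, -0.2008, 0.2008]
eef_rot: [-3.141, 0.0, 3.138]
force: [0.1, 1.1, -1.0]
grip_width: 0.0898
[-0.37  0.51  1.22  0.    1.41 -1.94]
pos [ 612.9 -197.   200.8] yaw -3.141 tool shift [ -0.8 -52.8] dz(tool) 168.8 spin None
(np.int32(341), array([189.52492669, 265.97947214])) (np.int32(455), array([419.68571429, 172.04835165]))
B [ 640.90894421 -224.72623896   96.79284549] 0.890509533217468
```

View pics/s3.png

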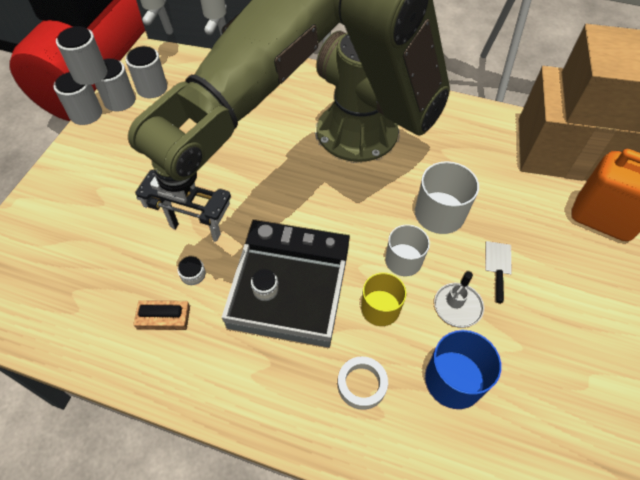

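View pics/w3.png

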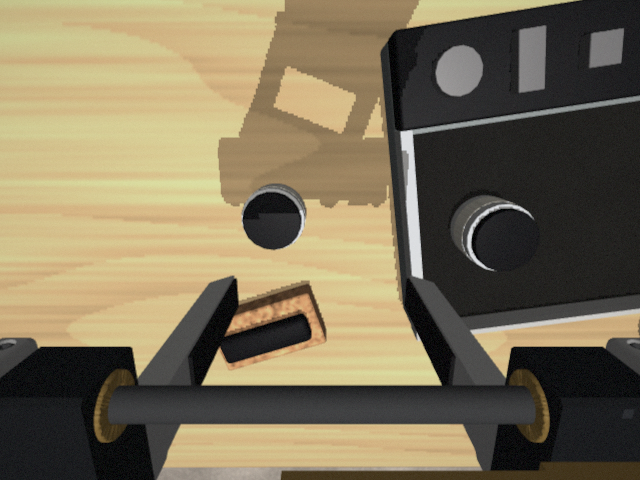

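Tin1 stands upright in the tray (scene 264,284) and tin B is unmoved (scene 190,266; wrist 274,220). The top view of B is hidden by the arm, so I'll measure it with wrist + scene.

```bash
python3 - <<'E'
from h import *
m=ctrl.camera_model('wrist');im=cv2.imread('pics/w3.png')
def el(box,thr):
    x0,y0,x1,y1=box
    g=(im[y0:y1,x0:x1].max(2)<thr).astype(np.uint8)
    c,_=cv2.findContours(g,0,1);c=max(c,key=cv2.contourArea);e=cv2.fitEllipse(cv2.convexHull(c));return e[0][0]+x0,e[0][1]+y0,e[1]
u,v,ax=el((230,175,320,260),48);print(u,v,ax)
S=ctrl.camera_model('scene');X,r=tri([(m,u,v),(S,189.5,266)]);print('B',X*1000,r*1000)
c=np.array(m['R'])@X+np.array(m['t']);print('dia',max(ax)*c[2]/m['fx'])
goto(X[0],X[1],.032)
E
```

```text
271.47266387939453 220.17770385742188 (55.90439987182617, 57.48188400268555)
B [ 614.91476381 -247.56312354   41.51938134] 1.191057942273824
dia 0.05642741069273166
pos [ 612.9 -197.   200.8] yaw -3.141 tool shift [ -2.  -50.5] dz(tool) 168.8 spin None
```

```bash
python3 -m creep '{"xyz":[[-1,-25,0],[0,-27,0],[0,0,45],[0,0,40],[0,0,0]],"spin":[0,0,0,0,0]}' 94; python3 - <<'E'
from h import *
goto(.6145,-.2488,.032)
shot('wrist','w4.png')
E
```

```text
time_s: 9.38
ee_pos: [0.6124, -0.2502, 0.1123]
eef_rot: [3.139, -0.005, 3.141]
force: [0.3, -0.7, 0.6]
grip_width: 0.0939
pos [ 612.4 -250.2  112.3] yaw 3.141 tool shift [-2.1  1.4] dz(tool) 80.3 spin None
```

View pics/w4.png

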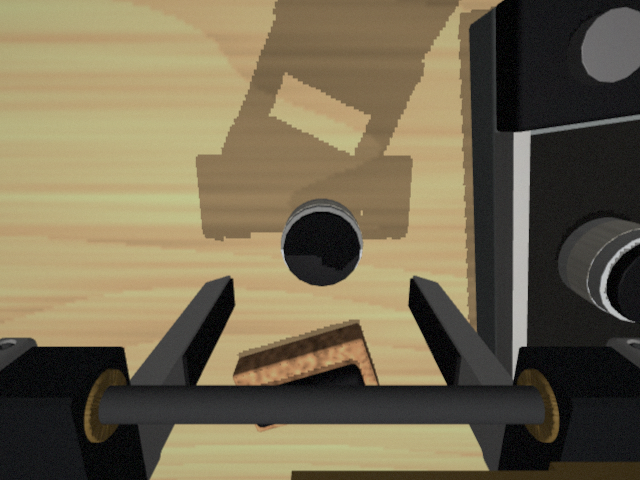

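Tin B (322,247) is centred. The sanding block (305,375) lies behind the fingers' plane and clear of them. Descend and grip.

```bash
python3 -m creep '{"xyz":[[-2,1,30],[0,0,30],[0,0,20],[0,0,0]],"spin":[0,0,0,0]}'; python3 -m creep '{"xyz":[[0,0,0],[0,0,0],[0,0,0],[0,0,0],[0,0,0]],"spin":[0,0,0,0,0]}' 40 25;python3 -m creep '{"xyz":[[0,0,-25],[0,0,-30],[0,0,-30],[0,0,-30],[0,0,0]],"spin":[0,0,0,0,0]}'; python3 - <<'E'
from h import *
goto(.5995,.0515,.0825)
m,im=shot('wrist'); S,s=shot('scene')
a=cv2.resize(im[160:420,190:450],(400,400));b=cv2.resize(s[150:310,120:280],(400,400),interpolation=2)
cv2.imwrite('pics/g4.png',np.hstack([a,b])[:,:,::-1])
E
```

```text
time_s: 9.93
ee_pos: [0.6158, -0.2489, 0.0352]
eef_rot: [3.141, -0.001, -3.141]
force: [0.4, -0.5, 0.6]
grip_width: 0.0941
time_s: 10.55
ee_pos: [0.6158, -0.2487, 0.0352]
eef_rot: [-3.142, 0.0, -3.141]
force: [-0.2, -0.4, -0.1]
grip_width: 0.0474
time_s: 11.18
ee_pos: [0.6167, -0.249, 0.1526]
eef_rot: [-3.14, 0.004, -3.141]
force: [0.1, -0.3, 0.2]
grip_width: 0.0402
pos [ 616.7 -249.   152.6] yaw -3.141 tool shift [ 17.1 300.5] dz(tool) 70.1 spin None
```

View pics/g4.png

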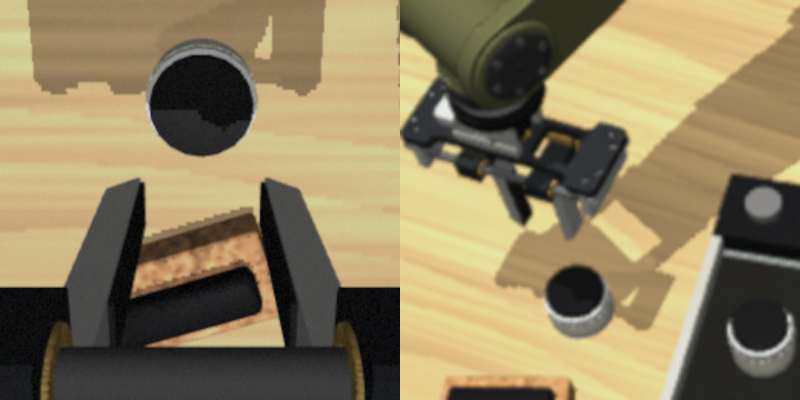

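Nothing is held: the jaws closed to 40 mm with no force. The tin still stands upright, so I'll locate it again.

```bash
cat >> h.py <<'E'
def lid(im,box,thr):
    x0,y0,x1,y1=box; g=(im[y0:y1,x0:x1].max(2)<thr).astype(np.uint8)
    c,_=cv2.findContours(g,0,1);c=max(c,key=cv2.contourArea);e=cv2.fitEllipse(cv2.convexHull(c))
    return e[0][0]+x0,e[0][1]+y0,max(e[1])
E
python3 - <<'E'
from h import *
m,im=shot('wrist','w5.png');S,s=shot('scene','s5.png')
p=ctrl.get_obs()['ee_pos']
x0,y0=280,185
w=lid(im,(275,185,370,265),62);sc=lid(s,(170,250,215,290),60);print(w,sc,p)
X,r=tri([(m,*w[:2]),(S,*sc[:2])]);print('B',X*1000,r*1000)
print(plane(m,*w[:2],.044),plane(S,*sc[:2],.044))
E
```

```text
(319.5673522949219, 230.7470817565918, 66.88138580322266) (189.62921524047852, 266.02746963500977, 22.188093185424805) [ 0.61534274 -0.24843463  0.14861096]
B [ 614.06244747 -250.13155145   38.5859191 ] 0.4380935156348098
[ 0.61281755 -0.25047593  0.044     ] [ 0.61637263 -0.24729311  0.044     ]
```

The tin never moved, so the fingers must have closed above it. That also explains tin1's 53 mm grip, which was on its lid. I'll check how high the fingertips really stand.

```bash
python3 - <<'E'
from h import *
S,s=shot('scene');m,im=shot('wrist');T,t=shot('top')
p=ctrl.get_obs()['ee_pos'];print(p)
x0,y0=140,170
a=cv2.resize(s[170:290,120:240],(600,600),interpolation=2)
for sg in (-1,1):
  for dz in (-.022,0,):
    u,v=proj(S,p+[0,sg*.020,dz]); cv2.circle(a,(int((u-120+.5)*5),int((v-170+.5)*5)),4,(255,0,0) if dz else (0,255,0),-1)
cv2.imwrite('pics/g5.png',a[:,:,::-1])
for sg in (-1,1):
  for dz in (-.022,0):
    u,v=proj(m,p+[0,sg*.020,dz]); cv2.circle(im,(int(u),int(v)),4,(255,0,0) if dz else (0,255,0),-1)
cv2.imwrite('pics/g6.png',im[:,:,::-1])
E
```

```text
[ 0.61553861 -0.24854064  0.14912953]
```

View pics/g5.png

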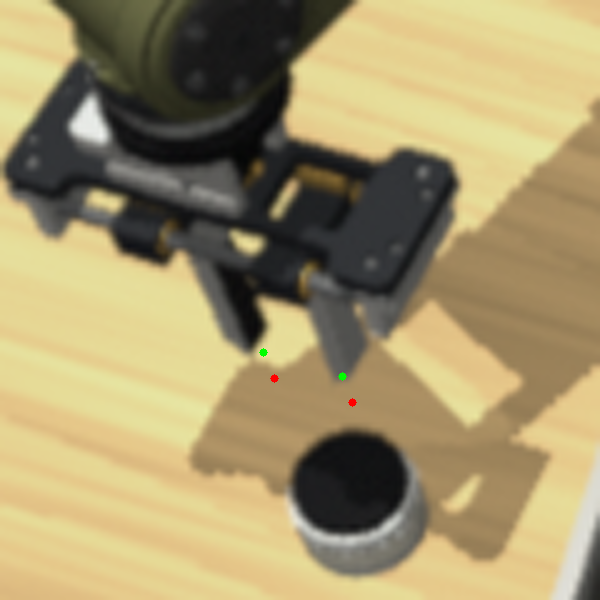

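View pics/g6.png

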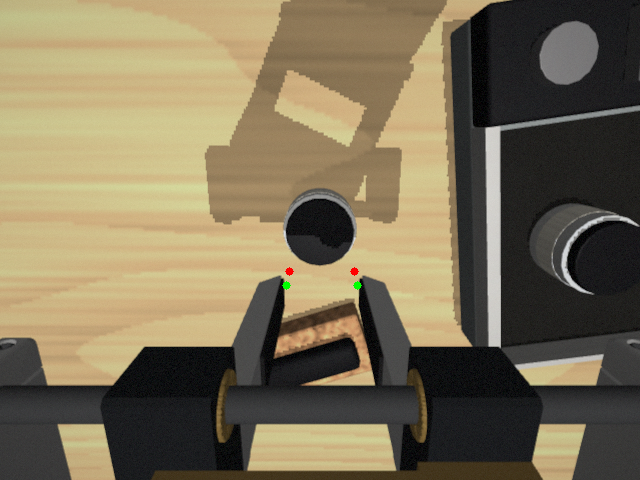

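Projecting the claimed tip (red) and TCP (green) shows that the real fingertips end at or above the TCP. The contacts bracket it: tin1's lid (top 46) was gripped at TCP 34.4, and tin4 (top 44) was missed at TCP 35.2. So the tips stand about 9 mm *behind* the TCP, not 22 mm ahead. I'll retry lower, watching the force.

```bash
python3 -m creep '{"xyz":[[0,0,0],[0,0,0],[0,0,0],[0,0,30],[0,0,30]],"spin":[0,0,0,0,0]}' 94; python3 -m creep '{"xyz":[[1,-1,30],[0,0,20],[0,0,10],[0,0,5],[0,0,0]],"spin":[0,0,0,0,0]}'
```

```text
time_s: 12.15
ee_pos: [0.6159, -0.2487, 0.0896]
eef_rot: [-3.141, 0.001, -3.141]
force: [-0.6, 0.1, -0.4]
grip_width: 0.0864
time_s: 12.78
ee_pos: [0.6151, -0.2497, 0.0256]
eef_rot: [-3.141, 0.001, -3.141]
force: [-0.4, -0.3, 0.3]
grip_width: 0.0938
```

```bash
python3 -m creep '{"xyz":[[0,0,5],[0,0,4],[0,0,3],[0,0,0]],"spin":[0,0,0,0]}'; python3 -m creep '{"xyz":[[0,0,0],[0,0,0],[0,0,0],[0,0,0],[0,0,0]],"spin":[0,0,0,0,0]}' 45 25; python3 -c "
from h import *
goto(.6145,-.2488,.01)"
```

```text
time_s: 13.28
ee_pos: [0.6147, -0.2496, 0.0129]
eef_rot: [3.141, -0.0, -3.141]
force: [0.2, -0.4, 0.5]
grip_width: 0.0942
time_s: 13.9
ee_pos: [0.6149, -0.2497, 0.0132]
eef_rot: [-3.142, 0.0, -3.141]
force: [-0.7, -0.6, 1.0]
grip_width: 0.0634
pos [ 614.9 -249.7   13.2] yaw -3.141 tool shift [0.4 0.9] dz(tool) 3.2 spin None
```

Width 63.4 mm means tin4 (64 mm body) is gripped. Lift and carry it to the left half of the tray.

```bash
python3 -m creep '{"xyz":[[0,0,-25],[0,0,-40],[0,0,-40],[0,0,-32],[0,0,0]],"spin":[0,0,0,0,0]}'; python3 -m creep '{"xyz":[[0,30,0],[2,50,0],[2,50,0],[2,50,0],[3,50,0]],"spin":[0,0,0,0,0]}';python3 -m creep '{"xyz":[[3,40,0],[3,32,0],[0,0,0],[0,0,20],[0,0,20]],"spin":[0,0,0,0,0]}'; python3 -c "
from h import *
goto(.5995,.0515,.0635)"
```

```text
time_s: 14.52
ee_pos: [0.6155, -0.25, 0.152]
eef_rot: [-3.14, 0.003, -3.141]
force: [0.3, -0.0, -4.7]
grip_width: 0.0634
time_s: 15.15
ee_pos: [0.6047, -0.018, 0.1477]
eef_rot: [3.141, -0.003, -3.142]
force: [0.5, 1.2, -3.0]
grip_width: 0.0637
time_s: 15.78
ee_pos: [0.5993, 0.0514, 0.1081]
eef_rot: [-3.141, -0.002, 3.141]
force: [-0.3, -0.3, -4.2]
grip_width: 0.0636
pos [599.3  51.4 108.1] yaw 3.141 tool shift [-0.2  0.1] dz(tool) 44.6 spin None
```

```bash
python3 -m creep '{"xyz":[[0,0,20],[0,0,15],[0,0,5],[0,0,3],[0,0,0]],"spin":[0,0,0,0,0]}'; python3 -m creep '{"xyz":[[0,0,1],[0,0,0]],"spin":[0,0]}'; python3 - <<'E'
from h import *
m,im=shot('wrist','w6.png')
E
```

```text
time_s: 16.4
ee_pos: [0.6, 0.0523, 0.0675]
eef_rot: [-3.142, 0.001, -3.141]
force: [-0.1, 0.3, -3.1]
grip_width: 0.0634
time_s: 16.65
ee_pos: [0.5999, 0.0524, 0.0664]
eef_rot: [3.142, 0.0, -3.141]
force: [-0.3, 0.8, -3.3]
grip_width: 0.0634
```

View pics/w6.png

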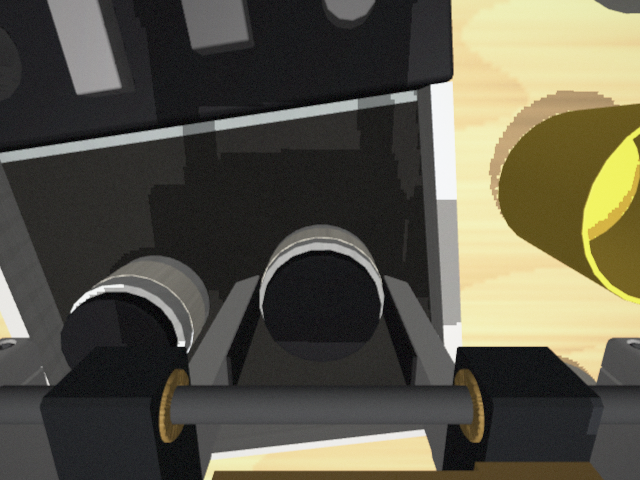

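Tin4 hangs over the tray (322,305), with tin1 upright to the left. There is room to open the jaws a little. A few more mm down.

```bash
python3 -m creep '{"xyz":[[0,0,1],[0,0,1],[0,0,0]],"spin":[0,0,0]}'; python3 -m creep '{"xyz":[[0,0,1],[0,0,0]],"spin":[0,0]}'
```

```text
time_s: 17.08
ee_pos: [0.5997, 0.0523, 0.064]
eef_rot: [-3.142, -0.0, -3.141]
force: [0.6, 0.0, -3.7]
grip_width: 0.0636
time_s: 17.32
ee_pos: [0.5998, 0.0524, 0.0632]
eef_rot: [3.142, 0.0, -3.141]
force: [0.2, -0.5, -1.7]
grip_width: 0.0631
```

```bash
python3 -m creep '{"xyz":[[0,0,0.7],[0,0,0]],"spin":[0,0]}';  python3 -m creep '{"xyz":[[0,0,0],[0,0,0],[0,0,0],[0,0,-10],[0,0,-30]],"spin":[0,0,0,0,0]}' 80; python3 -m creep '{"xyz":[[0,0,-40],[40,0,-40],[50,0,-20],[50,0,0],[30,0,0]],"spin":[0,0,0,0,0]}'; python3 - <<'E'
from h import *
m,im=shot('wrist','w7.png');S,s=shot('scene','s7.png');T,t=shot('top','t7.png')
print(ctrl.get_obs()['ee_pos'])
E
```

```text
time_s: 17.58
ee_pos: [0.5999, 0.0524, 0.0632]
eef_rot: [-3.142, 0.001, -3.141]
force: [-3.8, 0.0, 5.2]
grip_width: 0.0628
time_s: 18.2
ee_pos: [0.5991, 0.0523, 0.1023]
eef_rot: [-3.142, -0.002, -3.141]
force: [0.5, -0.1, 0.6]
grip_width: 0.0797
time_s: 18.82
ee_pos: [0.4281, 0.0523, 0.2035]
eef_rot: [3.142, 0.002, -3.141]
force: [1.5, -0.4, 0.7]
grip_width: 0.0798
[0.42948567 0.05234814 0.20363825]
```

View pics/w7.png

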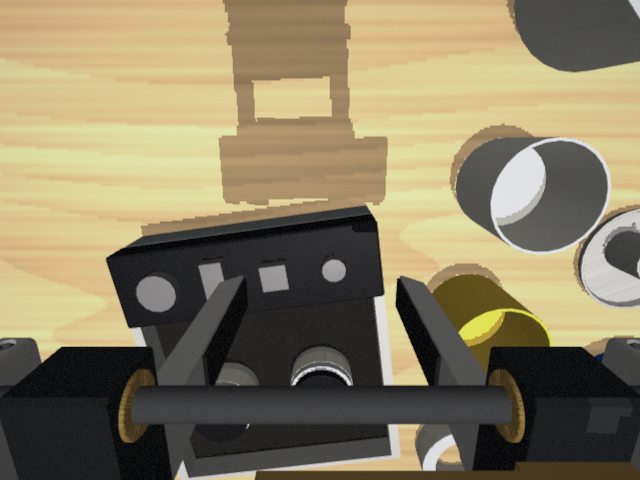

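View pics/s7.png

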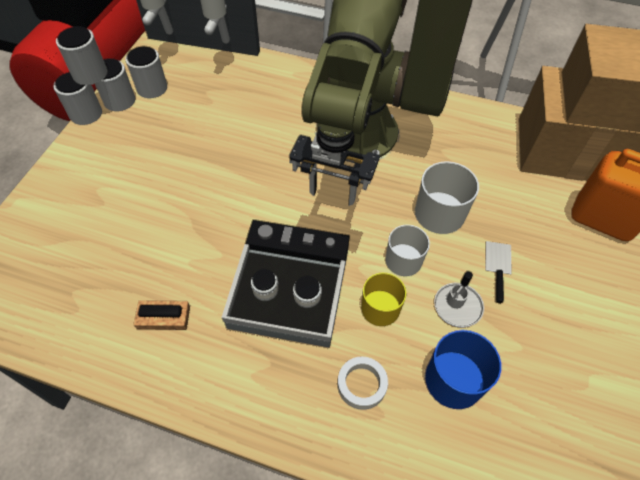

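View pics/t7.png

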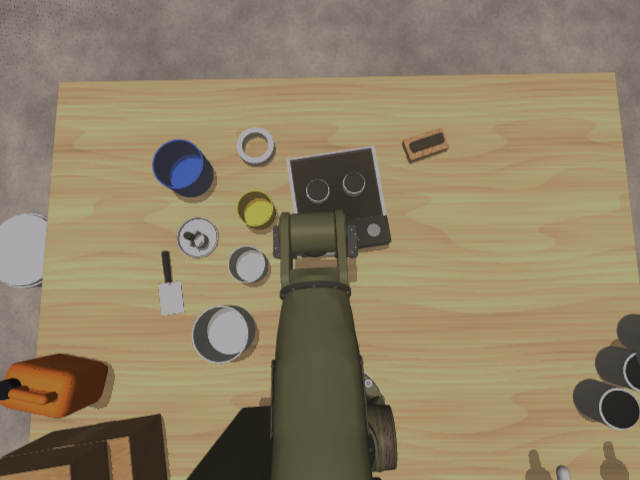

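Both tins stand upright in the tray (scene 264,283 and 307,290; top 317,190 and 354,183), and there are no others. Next is the power key, with the fingers closed. The tips should touch at TCP z ≈ 82.

```bash
python3 -m creep '{"xyz":[[-20,6,0],[-15,6,0],[0,0,30],[0,0,30],[0,0,20]],"spin":[0,0,0,0,0]}' 0; python3 -m creep '{"xyz":[[0,0,15],[0,0,0],[0,0,0],[0,0,0]],"spin":[0,0,0,0]}'; python3 - <<'E'
from h import *
S,s=shot('scene');m,im=shot('wrist')
cv2.imwrite('pics/g8.png',np.hstack([cv2.resize(s[190:290,270:370],(400,400),interpolation=2),cv2.resize(im[200:400,220:420],(400,400),interpolation=2)])[:,:,::-1])
goto(.4639,.0641,.08)
E
```

```text
time_s: 19.6
ee_pos: [0.4653, 0.0643, 0.1212]
eef_rot: [-3.142, -0.001, -3.141]
force: [0.7, 0.4, -0.2]
grip_width: 0.0334
time_s: 20.1
ee_pos: [0.4652, 0.0643, 0.1082]
eef_rot: [3.142, 0.001, -3.141]
force: [-1.1, -0.6, 0.2]
grip_width: 0.0005
pos [465.   64.3 108. ] yaw -3.141 tool shift [ 1.1 -0.2] dz(tool) 28.0 spin None
```

View pics/g8.png

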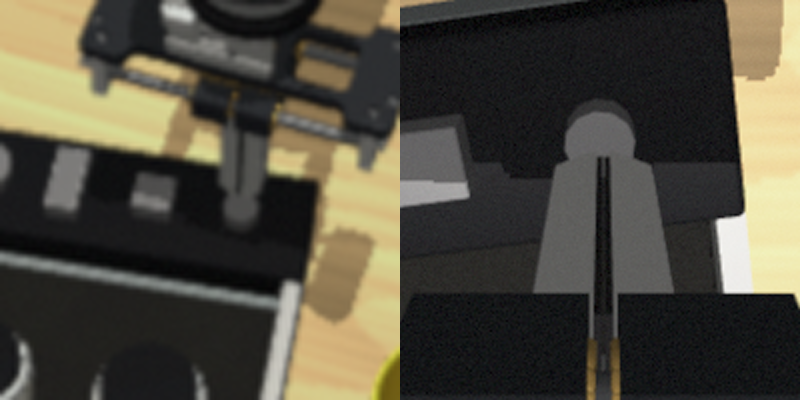

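The fingertips are lined up over the power key. Press in small steps, watching the force.

```bash
python3 -m creep '{"xyz":[[0,0,12],[0,0,9],[0,0,0]],"spin":[0,0,0]}'; python3 -m creep '{"xyz":[[0,0,3],[0,0,0]],"spin":[0,0]}'; python3 -m creep '{"xyz":[[0,0,2],[0,0,0]],"spin":[0,0]}'
```

```text
time_s: 20.58
ee_pos: [0.4642, 0.0643, 0.0855]
eef_rot: [-3.142, -0.002, -3.141]
force: [-1.0, 0.6, 0.6]
grip_width: 0.0005
time_s: 20.82
ee_pos: [0.4648, 0.0643, 0.0834]
eef_rot: [3.142, -0.0, -3.141]
force: [-0.5, 1.0, 0.1]
grip_width: 0.0004
time_s: 21.08
ee_pos: [0.4649, 0.0643, 0.0816]
eef_rot: [3.142, 0.0, -3.141]
force: [-0.2, 1.0, 1.1]
grip_width: 0.0004
```

```bash
python3 -m creep '{"xyz":[[0,0,2],[0,0,0]],"spin":[0,0]}'; python3 -m creep '{"xyz":[[0,0,2],[0,0,0]],"spin":[0,0]}'; python3 -c "
from h import *
print([ctrl.get_obs()['force'].round(1) for _ in range(3)])"
```

```text
time_s: 21.32
ee_pos: [0.4649, 0.0643, 0.0795]
eef_rot: [3.142, 0.0, -3.141]
force: [0.4, 0.5, 2.4]
grip_width: 0.0006
time_s: 21.58
ee_pos: [0.4649, 0.0643, 0.0774]
eef_rot: [3.142, 0.0, -3.141]
force: [0.4, -0.1, 4.1]
grip_width: 0.0008
[array([ 0.4, -0.1,  4.1]), array([ 0.4, -0.1,  4.1]), array([ 0.4, -0.1,  4.1])]
```

```bash
python3 -m creep '{"xyz":[[0,0,2],[0,0,0]],"spin":[0,0]}'; python3 -m creep '{"xyz":[[0,0,1],[0,0,0]],"spin":[0,0]}'
```

```text
time_s: 21.82
ee_pos: [0.4651, 0.0643, 0.0766]
eef_rot: [3.142, 0.001, -3.141]
force: [-5.7, -1.2, 19.5]
grip_width: 0.0004
time_s: 22.08
ee_pos: [0.4652, 0.0644, 0.0763]
eef_rot: [3.142, 0.001, -3.141]
force: [-10.0, -0.4, 30.5]
grip_width: 0.0008
```

It bottomed out at TCP ≈76.8, so power is pressed. Lift and go to program.

```bash
python3 -m creep '{"xyz":[[0,0,-25],[-3,-27,0],[-3,-26,0],[0,0,0],[0,0,0]],"spin":[0,0,0,0,0]}'; python3 -c "
from h import *
goto(.4713,.0108,.077)"
```

```text
time_s: 22.7
ee_pos: [0.4705, 0.0118, 0.0992]
eef_rot: [3.141, -0.001, -3.142]
force: [1.2, 0.0, -0.5]
grip_width: 0.0007
pos [470.5  11.8  99.2] yaw -3.142 tool shift [-0.8 -1. ] dz(tool) 22.2 spin None
```

```bash
python3 -m creep '{"xyz":[[0,0,12],[0,0,8],[0,0,0]],"spin":[0,0,0]}'; python3 -m creep '{"xyz":[[0,0,2.5],[0,0,0]],"spin":[0,0]}'
```

```text
time_s: 23.08
ee_pos: [0.4705, 0.0118, 0.0788]
eef_rot: [3.141, -0.001, -3.141]
force: [-1.1, 1.2, 3.4]
grip_width: 0.0006
time_s: 23.32
ee_pos: [0.4708, 0.0115, 0.0771]
eef_rot: [3.141, 0.0, -3.141]
force: [-1.4, 2.7, 5.0]
grip_width: 0.0006
```

```bash
python3 -m creep '{"xyz":[[0,0,1],[0,0,0]],"spin":[0,0]}'; python3 -m creep '{"xyz":[[0,0,-20],[0,0,0],[0,0,0]],"spin":[0,0,0]}'; python3 -m creep '{"xyz":[[0,0,12],[0,0,8],[0,0,1],[0,0,0],[0,0,0]],"spin":[0,0,0,0,0]}'
```

```text
time_s: 23.58
ee_pos: [0.4709, 0.0115, 0.0767]
eef_rot: [3.141, 0.001, -3.141]
force: [-5.4, 3.5, 14.2]
grip_width: 0.0006
time_s: 23.95
ee_pos: [0.4705, 0.0112, 0.0953]
eef_rot: [-3.141, -0.001, -3.141]
force: [0.6, 0.2, 0.1]
grip_width: 0.0009
time_s: 24.58
ee_pos: [0.4709, 0.0113, 0.0762]
eef_rot: [-3.141, 0.0, -3.141]
force: [-12.7, -0.1, 32.9]
grip_width: 0.0006
```

Program has been pressed twice, bottoming at 14 N and 33 N. Now start at (478.7,−42.8).

```bash
python3 -m creep '{"xyz":[[0,0,-25],[-4,-27,0],[-4,-27,0],[0,0,0],[0,0,0]],"spin":[0,0,0,0,0]}'; python3 -c "
from h import *
goto(.4787,-.0428,.077)"; python3 -m creep '{"xyz":[[0,0,12],[0,0,8],[0,0,0]],"spin":[0,0,0]}'; python3 -m creep '{"xyz":[[0,0,2.5],[0,0,0]],"spin":[0,0]}'
```

```text
time_s: 25.2
ee_pos: [0.4784, -0.0421, 0.0993]
eef_rot: [3.141, -0.001, -3.142]
force: [-0.3, 0.9, -0.0]
grip_width: 0.0006
pos [478.4 -42.1  99.3] yaw -3.142 tool shift [-0.3 -0.7] dz(tool) 22.3 spin None
time_s: 25.58
ee_pos: [0.4785, -0.0422, 0.0793]
eef_rot: [3.141, -0.001, -3.141]
force: [-1.6, 2.2, 2.4]
grip_width: 0.0003
time_s: 25.82
ee_pos: [0.4788, -0.0425, 0.0775]
eef_rot: [3.141, -0.0, -3.141]
force: [-1.3, 3.7, 3.9]
grip_width: 0.0003
```

```bash
python3 -m creep '{"xyz":[[0,0,1.5],[0,0,0]],"spin":[0,0]}'; python3 -m creep '{"xyz":[[0,0,-30],[0,0,-30],[0,0,-30],[0,0,-20],[0,0,0]],"spin":[0,0,0,0,0]}'; python3 - <<'E'
from h import *
m,im=shot('wrist','w9.png');S,s=shot('scene','s9.png');T,t=shot('top')
cv2.imwrite('pics/g9.png',np.hstack([cv2.resize(s[190:350,210:370],(400,400),interpolation=2),cv2.resize(s[210:350,370:510],(400,400),interpolation=2)])[:,:,::-1])
E
```

```text
time_s: 26.08
ee_pos: [0.479, -0.0426, 0.0767]
eef_rot: [3.142, 0.001, -3.141]
force: [-6.0, 3.8, 13.9]
grip_width: 0.0009
time_s: 26.7
ee_pos: [0.4793, -0.0429, 0.1868]
eef_rot: [-3.141, 0.002, -3.142]
force: [-1.2, -0.4, -0.8]
grip_width: 0.0001
```

View pics/g9.png

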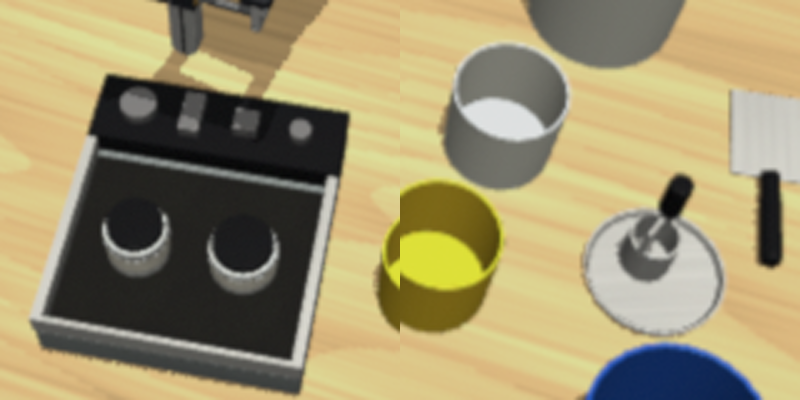

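The keys are up and the tins are unmoved; the cup stands on its drip tray and the pot is in place. Now I'll measure the grip, the pot and the drip tray.

```bash
python3 - <<'E'
from h import *
S=ctrl.camera_model('scene');T=ctrl.camera_model('top')
X,r=tri([(S,465.99,278.65),(T,190.54,236.9)]);print('grip',X*1000,r*1000)
# drip tray outer ellipse guesses
t=cv2.imread('pics/t7.png');s=cv2.imread('pics/s9.png')
def ell(im,box,f):
    x0,y0,x1,y1=box;g=f(im[y0:y1,x0:x1].astype(int)).astype(np.uint8)
    c,_=cv2.findContours(g,0,1);c=max(c,key=cv2.contourArea);e=cv2.fitEllipse(cv2.convexHull(c));return e[0][0]+x0,e[0][1]+y0,e[1],cv2.boundingRect(c)
sat=lambda a:(a.max(2)-a.min(2)<28)
e1=ell(t,(172,212,224,262),sat);e2=ell(s,(428,275,490,330),sat);print(e1,e2)
X,r=tri([(S,*e2[:2]),(T,*e1[:2])]);print('drip',X*1000,r*1000, plane(T,e1[0],e1[1],.012),plane(S,e2[0],e2[1],.012))
# pot inner floor z=.006 seen bright, in both
br=lambda a:(a.min(2)>125)
e=ell(t,(225,245,272,287),br);print('floor top',e,plane(T,e[0],e[1],.006))
E
```

```text
grip [470.59966226 390.99374194 109.05950215] 0.9343087778532783
(196.86765480041504, 237.04461097717285, (40.30678939819336, 41.6246337890625), (5, 5, 41, 41)) (459.9707088470459, 300.90911865234375, (49.196144104003906, 53.047725677490234), (7, 0, 49, 53))
drip [481.28217733 399.8825246   22.13325185] 0.8982288608048787 [0.48277087 0.40197656 0.012     ] [0.47514389 0.4020736  0.012     ]
floor top (245.64398384094238, 263.6968116760254, (36.90732955932617, 38.31972122192383), (2, 0, 38, 38)) [0.4049693  0.26162826 0.006     ]
```

```bash
python3 -m creep '{"xyz":[[0,50,-10],[0,50,-10],[0,50,-10],[0,50,-10],[0,50,0]],"spin":[0,0,0,0,0]}' 50;  python3 - <<'E'
from h import *
m,im=shot('wrist','w10.png');print(ctrl.get_obs()['ee_pos'])
E
```

```text
time_s: 27.48
ee_pos: [0.4786, 0.2089, 0.2256]
eef_rot: [-3.141, -0.0, -3.141]
force: [0.7, -0.5, 0.7]
grip_width: 0.0469
[0.47792615 0.21323958 0.22492462]
```

View pics/w10.png

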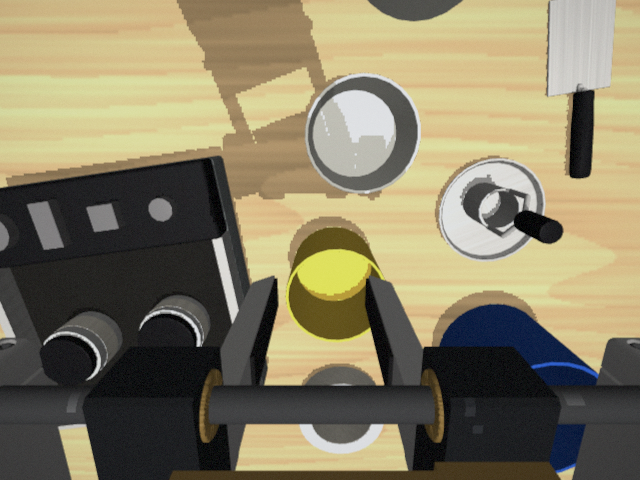

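The wrist view shows the small white pot's rim at ≈(363,133), the drip tray at (492,209), the dip cup bowl at (497,207) and its grip from (515,220) to (548,231). Combine this with the top view.

```bash
python3 - <<'E'
from h import *
S=ctrl.camera_model('scene');T=ctrl.camera_model('top');m=ctrl.camera_model('wrist');im=cv2.imread('pics/w10.png')
s=cv2.imread('pics/s9.png');t=cv2.imread('pics/t7.png')
def ell(im,box,f,out=None):
    x0,y0,x1,y1=box;g=f(im[y0:y1,x0:x1].astype(int)).astype(np.uint8)
    if out: cv2.imwrite(out,cv2.resize(g*255,None,fx=3,fy=3,interpolation=0))
    c,_=cv2.findContours(g,0,1);c=max(c,key=cv2.contourArea);e=cv2.fitEllipse(cv2.convexHull(c));return e[0][0]+x0,e[0][1]+y0,e[1],cv2.boundingRect(c)
sat=lambda a:(a.max(2)-a.min(2)<20)
p=ell(im,(295,65,428,200),sat,'pics/mp.png');d=ell(im,(430,150,512,265),sat,'pics/md.png');print(p,d)
for z in (.085,.09,.095): X=plane(m,p[0],p[1],z);print('pot rim',z,X*1000,'dia',max(p[2])*np.linalg.norm(np.array(m['R'])[2]@X+np.array(m['t'])[2])/m['fx']*1000)
# pot scene rim: top/left/right extents
g=ell(t,(225,243,272,287),lambda a:(a.max(2)-a.min(2)<22),'pics/mt.png');print('top sil',g)
# grip
x0,y0=512,195; g=(im[y0:250,x0:572].max(2)<35).astype(np.uint8)
n,l,st,c=cv2.connectedComponentsWithStats(g);i=1+np.argmax(st[1:,4]);ys,xs=np.where(l==i);print('grip px',st[i],c[i]+[x0,y0])
w=c[i]+[x0,y0]
for o in ([(m,*w),(S,465.99,278.65)],[(m,*w),(T,190.54,236.9)],[(m,*w),(S,465.99,278.65),(T,190.54,236.9)]):
    X,r=tri(o);print('grip',X*1000,r*1000)
e,f=(491.5,209),(196.87,237.04)
print('drip',plane(m,*e,.012)*1000)
E
```

```text
(362.4068145751953, 132.7183380126953, (114.92330932617188, 120.65230560302734), (10, 8, 116, 121)) (491.36444091796875, 209.39295959472656, (97.1045150756836, 110.57598114013672), (9, 8, 73, 103))
pot rim 0.085 [396.52487561 248.24471762  85.        ] dia 104.48935951692758
pot rim 0.09 [396.49583838 247.69978764  90.        ] dia 102.89784595353252
pot rim 0.095 [396.46680114 247.15485767  95.        ] dia 101.30633239013748
top sil (247.48952102661133, 264.42855072021484, (37.06418991088867, 40.5866584777832), (3, 3, 40, 37))
grip px [  2  16  48  32 906] [537.14348786 225.73178808]
grip [472.39501472 393.07047592 114.90685307] 2.2482464944924425
grip [466.51320286 381.57715513 137.07407545] 0.6561844028238762
grip [471.47921955 391.68066585 113.96366181] 3.6872313746288445
drip [478.90962441 403.96799163  12.        ]
```

View pics/mp.png

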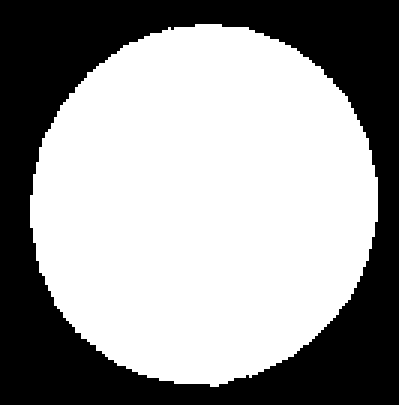

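The arm was still settling at that shot. I'll repeat the picture now that it's still, and check the pot in scene and top as well.

```bash
python3 - <<'E'
from h import *
S=ctrl.camera_model('scene');T=ctrl.camera_model('top');m,im=shot('wrist','w11.png');im=im[:,:,::-1].copy();print(ctrl.get_obs()['ee_pos'])
t=cv2.imread('pics/t7.png');s=cv2.imread('pics/s9.png')
def ell(im,box,f):
    x0,y0,x1,y1=box;g=f(im[y0:y1,x0:x1].astype(int)).astype(np.uint8)
    c,_=cv2.findContours(g,0,1);c=max(c,key=cv2.contourArea);e=cv2.fitEllipse(cv2.convexHull(c));return e[0][0]+x0,e[0][1]+y0,e[1]
sat=lambda a:(a.max(2)-a.min(2)<20)
p=ell(im,(290,65,428,200),sat);d=ell(im,(425,150,512,265),sat);print(p,d)
print('pot',plane(m,p[0],p[1],.09)*1000,'drip',plane(m,d[0],d[1],.012)*1000)
x0,y0=500,195; g=(im[y0:250,x0:572].max(2)<35).astype(np.uint8)
n,l,st,c=cv2.connectedComponentsWithStats(g);i=1+np.argmax(st[1:,4]);w=c[i]+[x0,y0];print(w)
for o in ([(m,*w),(S,465.99,278.65)],[(m,*w),(S,465.99,278.65),(T,190.54,236.9)]):
    X,r=tri(o);print('grip',X*1000,r*1000)
# pot in scene: upper half of silhouette is rim; left/right extremes
a=s[215:280,380:436].astype(int);g=(a.max(2)-a.min(2)<22).astype(np.uint8)
c,_=cv2.findContours(g,0,1);c=max(c,key=cv2.contourArea).reshape(-1,2)+[380,215]
print('scene pot bbox',c.min(0),c.max(0))
# edge rim rows: predicted rim from centre hypotheses
th=np.linspace(0,2*np.pi,90)
for cx,cy in ((.397,.248),(.4,.252),(.403,.257)):
    P=np.array([proj(S,[cx+.05*np.cos(k),cy+.05*np.sin(k),.09]) for k in th]);Q=np.array([proj(T,[cx+.05*np.cos(k),cy+.05*np.sin(k),.09]) for k in th])
    print(cx,cy,P.min(0),P.max(0),Q.min(0),Q.max(0))
E
```

```text
[0.47796611 0.21070392 0.22455609]
(357.4541473388672, 133.78667449951172, (115.05464172363281, 120.43245697021484)) (487.2552909851074, 210.6594467163086, (97.103271484375, 110.09013366699219))
pot [397.38096747 243.50243303  90.        ] drip [480.81993026 399.45125498  12.        ]
[532.13861386 227.2750275 ]
grip [473.27643866 391.49946352 114.21097912] 0.3180078675432386
grip [472.05067095 390.81906249 112.96677306] 2.5531939266201906
scene pot bbox [386 226] [428 275]
0.397 0.248 [389.8670448  223.56065344] [431.24539465 258.06860552] [226.22199777 245.86732589] [263.6585598  283.47249131]
0.4 0.252 [391.15068469 224.9347372 ] [432.6079341  259.56316878] [224.74889059 244.77366437] [262.16820423 282.34874308]
0.403 0.257 [392.83929248 226.42270898] [434.38353609 261.18184692] [222.90331902 243.68595329] [260.30462977 281.23057336]
```

The views agree on the pot at ≈(397,243.5), the drip tray at ≈(480,400) and the grip axis at ≈(472.5,391) with mid-height 113–114 (expected 4+111=115). Move over the grip.

```bash
python3 -m creep '{"xyz":[[1,45,0],[1,45,0],[1,45,0],[2,45,0],[0,0,0]],"spin":[0,0,0,0,0]}' 60;  python3 -m creep '{"xyz":[[0,0,20],[0,0,20],[0,0,20],[0,0,0],[0,0,0]],"spin":[0,0,0,0,0]}'; python3 - <<'E'
from h import *
m,im=shot('wrist','w12.png');goto(.4725,.391,.0905)
S,s=shot('scene');cv2.imwrite('pics/g12.png',cv2.resize(s[220:340,400:520],(600,600),interpolation=2)[:,:,::-1])
E
```

```text
time_s: 28.2
ee_pos: [0.4731, 0.3887, 0.224]
eef_rot: [-3.14, -0.002, -3.139]
force: [-0.9, -0.4, 0.4]
grip_width: 0.0601
time_s: 28.82
ee_pos: [0.4742, 0.3868, 0.1666]
eef_rot: [3.141, 0.001, 3.141]
force: [-0.5, -0.3, -0.0]
grip_width: 0.0599
pos [474.2 387.  166.8] yaw 3.141 tool shift [1.7 4. ] dz(tool) 76.3 spin None
```

View pics/w12.png

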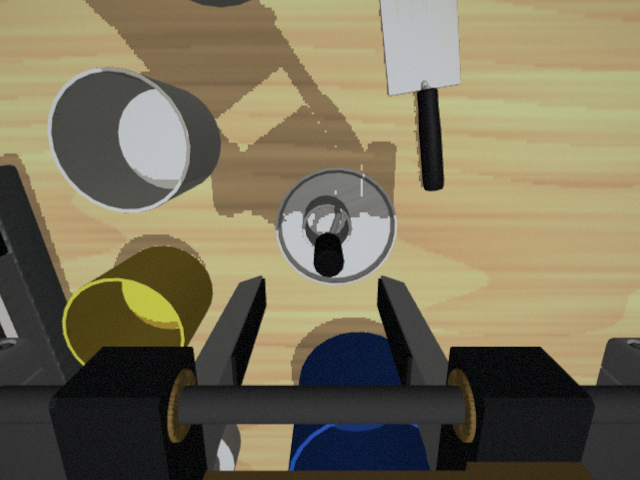

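View pics/g12.png

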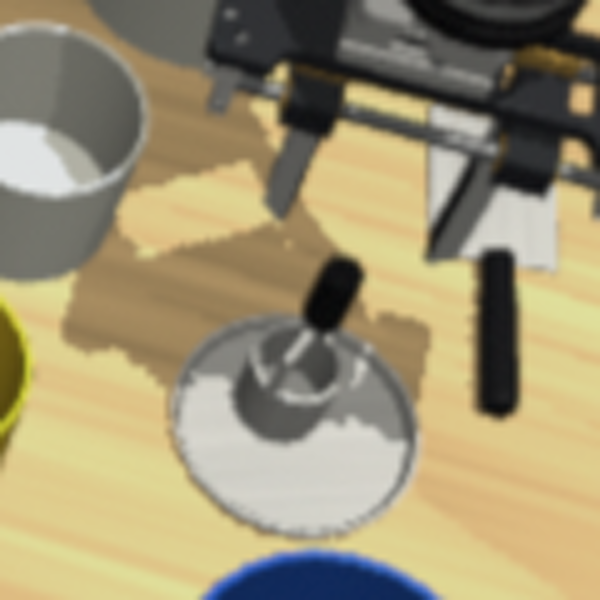

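```bash
python3 - <<'E'
from h import *
S=ctrl.camera_model('scene');T=ctrl.camera_model('top');m=ctrl.camera_model('wrist');im=cv2.imread('pics/w12.png')
x0,y0=305,228; g=(im[y0:285,x0:355].max(2)<35).astype(np.uint8)
n,l,st,c=cv2.connectedComponentsWithStats(g);i=1+np.argmax(st[1:,4]);w=c[i]+[x0,y0];print(w,st[i])
X,r=tri([(m,*w),(S,466,278.65)]);print('grip',X*1000,r*1000); X,r=tri([(m,*w),(S,466,278.65),(T,190.5,236.9)]);print('grip',X*1000,r*1000)
print(plane(m,*w,.115)*1000)
for z in (.1,.13,.16): print('blue near edge',plane(T,182,192,z),plane(T,180,167,z))
E
```

```text
[327.8368932  254.61650485] [   9    5   29   44 1030]
grip [474.00583427 391.19819523 115.03416829] 0.06283114230317549
grip [472.51373006 390.63077745 112.87521455] 2.6843365965249117
[474.02621623 391.2612315  115.        ]
blue near edge [0.59511241 0.4201084  0.1       ] [0.66526604 0.42807408 0.1       ]
blue near edge [0.58805208 0.4100765  0.13      ] [0.65641422 0.41783877 0.13      ]
blue near edge [0.58099174 0.4000446  0.16      ] [0.64756241 0.40760345 0.16      ]
```

```bash
python3 -m creep '{"xyz":[[0,4,0],[0,0,20],[0,0,20],[0,0,20],[0,0,0]],"spin":[0,0,0,0,0]}';  python3 -m creep '{"xyz":[[0,0,9],[0,0,7],[0,0,0]],"spin":[0,0,0]}'; python3 -m creep '{"xyz":[[0,0,0],[0,0,0],[0,0,0],[0,0,0],[0,0,0]],"spin":[0,0,0,0,0]}' 8 20
```

```text
time_s: 29.55
ee_pos: [0.4732, 0.3912, 0.1049]
eef_rot: [-3.14, -0.002, -3.141]
force: [0.6, 1.0, 0.3]
grip_width: 0.06
time_s: 29.92
ee_pos: [0.4736, 0.3912, 0.0896]
eef_rot: [-3.141, -0.001, -3.141]
force: [-0.1, 0.4, 0.7]
grip_width: 0.0601
time_s: 30.55
ee_pos: [0.4737, 0.3914, 0.09]
eef_rot: [3.141, 0.0, -3.141]
force: [-0.7, 0.8, 0.6]
grip_width: 0.02
```

The grip is held (20.0 mm). Lift well clear of the pot rim and check.

```bash
python3 -m creep '{"xyz":[[0,0,-15],[0,0,-30],[0,0,-30],[0,0,-30],[0,0,-25]],"spin":[0,0,0,0,0]}' - 25;  python3 -m creep '{"xyz":[[0,0,0]],"spin":[0]}'; python3 - <<'E'
from h import *
goto(.3975,.2435,.126)
S,s=shot('scene','s13.png');m,w=shot('wrist','w13.png');cv2.imwrite('pics/g13.png',np.hstack([cv2.resize(s[200:340,400:540],(400,400),interpolation=2),cv2.resize(w[100:420,180:500],(400,400))])[:,:,::-1])
E
```

```text
time_s: 31.18
ee_pos: [0.4737, 0.3913, 0.2223]
eef_rot: [3.141, 0.001, -3.141]
force: [0.2, 0.4, -2.7]
grip_width: 0.0194
time_s: 31.3
ee_pos: [0.4742, 0.3917, 0.2224]
eef_rot: [3.139, 0.003, -3.141]
force: [0.4, 0.4, -2.0]
grip_width: 0.0198
pos [474.2 391.7 222.4] yaw -3.141 tool shift [  76.7 -148.2] dz(tool) 96.4 spin None
```

View pics/g13.png

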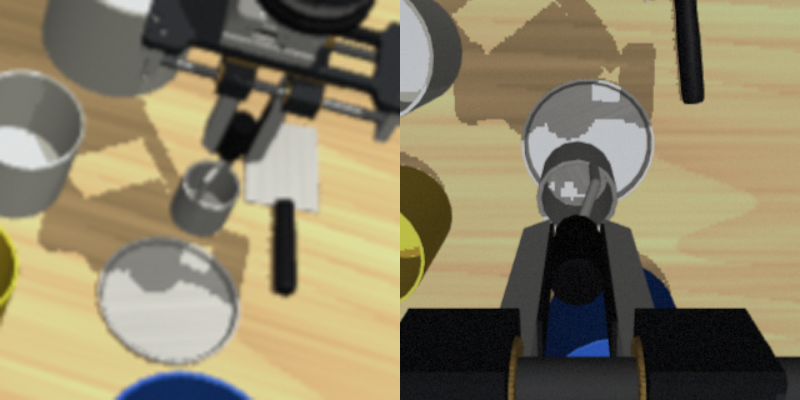

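The cup hangs upright in the jaws. Carry it over the pot.

```bash
python3 -m creep '{"xyz":[[8,-15,0],[16,-30,0],[19,-37,0],[19,-37,0],[10,-20,0]],"spin":[0,0,0,0,0]}';  python3 -m creep '{"xyz":[[5,-9,0],[0,0,0],[0,0,0]],"spin":[0,0,0]}'; python3 - <<'E'
from h import *
goto(.3975,.2435,.126)
S,s=shot('scene','s14.png');m,w=shot('wrist','w14.png');cv2.imwrite('pics/g14.png',np.hstack([cv2.resize(s[170:310,350:490],(400,400),interpolation=2),cv2.resize(w[100:420,180:500],(400,400))])[:,:,::-1])
E
```

```text
time_s: 32.02
ee_pos: [0.4005, 0.2508, 0.2189]
eef_rot: [-3.141, -0.002, 3.141]
force: [0.8, -0.5, -1.0]
grip_width: 0.0195
time_s: 32.4
ee_pos: [0.3969, 0.2438, 0.2196]
eef_rot: [-3.141, -0.0, -3.141]
force: [0.3, 0.8, -1.0]
grip_width: 0.0194
pos [396.9 243.8 219.6] yaw -3.141 tool shift [-0.6 -0.3] dz(tool) 93.6 spin None
```

View pics/g14.png

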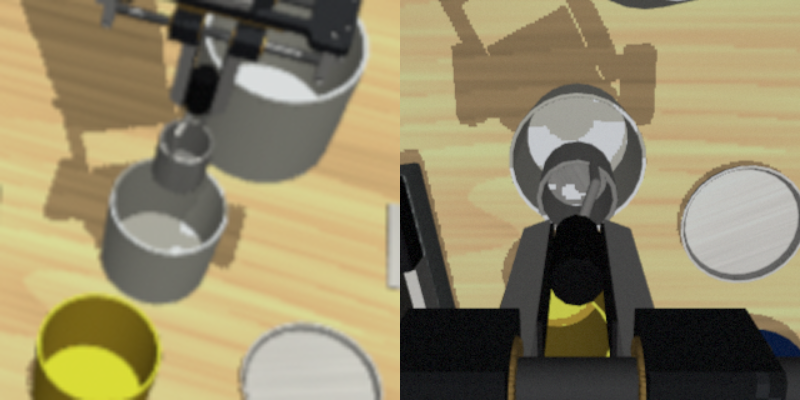

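```bash
python3 - <<'E'
from h import *
m=ctrl.camera_model('wrist')
print(plane(m,322.4,226.4,.09)*1000,ctrl.get_obs()['ee_pos']*1000)
E
```

```text
[396.75585338 244.2083618   90.        ] [396.88369918 243.7904493  219.63955459]
```

The pot rim centre re-measures at (396.8,244.2), right under the cup. Dip: lower ~100 mm, so the cup bottom reaches ≈34 mm.

```bash
python3 -m creep '{"xyz":[[0,0,15],[0,0,20],[0,0,20],[0,0,20],[0,0,15]],"spin":[0,0,0,0,0]}';  python3 -m creep '{"xyz":[[0,0,10],[0,0,3],[0,0,0],[0,0,0],[0,0,0]],"spin":[0,0,0,0,0]}'; python3 - <<'E'
from h import *
goto(.3975,.2435,.12)
S,s=shot('scene','s15.png');m,w=shot('wrist','w15.png');cv2.imwrite('pics/g15.png',np.hstack([cv2.resize(s[170:310,350:490],(400,400),interpolation=2),cv2.resize(w[100:420,180:500],(400,400))])[:,:,::-1])
E
```

```text
time_s: 33.12
ee_pos: [0.3963, 0.2432, 0.1282]
eef_rot: [-3.141, -0.001, -3.141]
force: [0.1, -0.2, -1.0]
grip_width: 0.0196
time_s: 33.75
ee_pos: [0.3969, 0.2434, 0.1173]
eef_rot: [3.141, 0.001, -3.141]
force: [0.6, 0.5, -1.2]
grip_width: 0.0194
pos [396.9 243.4 117.3] yaw -3.141 tool shift [-0.6  0.1] dz(tool) -2.7 spin None
```

View pics/g15.png

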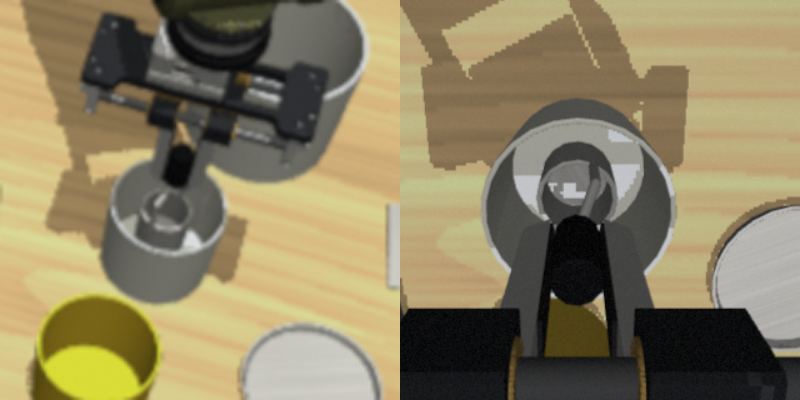

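The cup is inside the pot with clearance all round. Go 6 mm deeper for margin, then lift out and return.

```bash
python3 -m creep '{"xyz":[[0,0,6],[0,0,0],[0,0,0]],"spin":[0,0,0]}';  python3 -m creep '{"xyz":[[0,0,-15],[0,0,-25],[0,0,-30],[0,0,-30],[0,0,-10]],"spin":[0,0,0,0,0]}'; python3 -m creep '{"xyz":[[0,0,0],[-10,20,0],[-18,35,0],[-20,40,0],[-15,30,0]],"spin":[0,0,0,0,0]}'; python3 -m creep '{"xyz":[[-9,15,0],[-4,8,0],[0,0,0],[0,0,0]],"spin":[0,0,0,0]}'; python3 - <<'E'
from h import *
goto(.4760,.3925,.091)
E
```

```text
time_s: 34.22
ee_pos: [0.3967, 0.2433, 0.1109]
eef_rot: [-3.142, -0.0, -3.141]
force: [-0.1, -0.3, -1.2]
grip_width: 0.0195
time_s: 34.85
ee_pos: [0.3972, 0.2436, 0.2233]
eef_rot: [3.14, 0.003, -3.141]
force: [-1.1, -0.3, -2.1]
grip_width: 0.0197
time_s: 35.48
ee_pos: [0.4599, 0.3695, 0.2191]
eef_rot: [-3.14, -0.002, -3.141]
force: [0.2, 0.2, -1.5]
grip_width: 0.0194
time_s: 35.98
ee_pos: [0.4725, 0.3908, 0.2209]
eef_rot: [-3.141, -0.0, 3.141]
force: [-0.5, 0.3, 0.0]
grip_width: 0.0196
pos [472.5 390.8 220.9] yaw 3.141 tool shift [-3.5  1.7] dz(tool) 129.9 spin None
```

```bash
python3 -m creep '{"xyz":[[-3,2,20],[0,0,30],[0,0,30],[0,0,25],[0,0,10]],"spin":[0,0,0,0,0]}'; python3 -m creep '{"xyz":[[0,0,7],[0,0,0],[0,0,0]],"spin":[0,0,0]}'; python3 - <<'E'
from h import *
goto(.4760,.3925,.0905)
S,s=shot('scene');m,w=shot('wrist');cv2.imwrite('pics/g16.png',np.hstack([cv2.resize(s[220:340,400:520],(400,400),interpolation=2),cv2.resize(w[100:420,180:500],(400,400))])[:,:,::-1])
E
```

```text
time_s: 36.6
ee_pos: [0.4752, 0.3926, 0.1049]
eef_rot: [-3.141, -0.001, 3.141]
force: [-0.5, 0.4, 0.0]
grip_width: 0.0194
time_s: 36.98
ee_pos: [0.476, 0.3935, 0.0998]
eef_rot: [3.141, 0.001, -3.141]
force: [0.2, 0.6, -1.2]
grip_width: 0.0195
pos [476.  393.5  99.8] yaw -3.141 tool shift [-0. -1.] dz(tool) 9.3 spin None
```

View pics/g16.png

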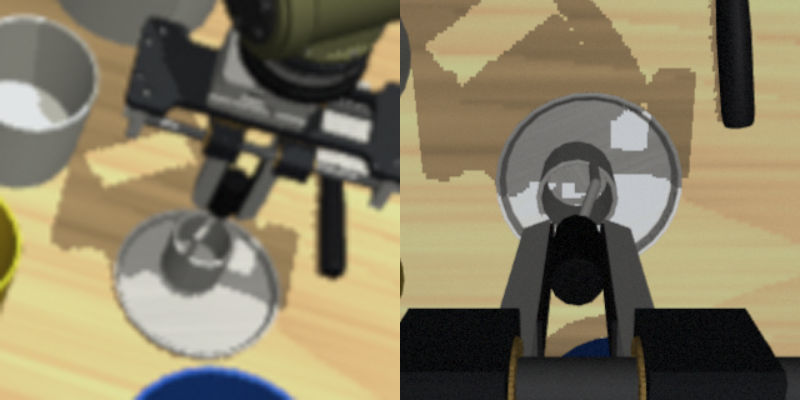

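The cup hangs just above the drip tray floor, well inside its rim. Lower it the last ~9 mm, feeling for contact.

```bash
python3 -m creep '{"xyz":[[0,0,4],[0,0,3],[0,0,0]],"spin":[0,0,0]}'; python3 -m creep '{"xyz":[[0,0,2],[0,0,0]],"spin":[0,0]}'; python3 -m creep '{"xyz":[[0,0,1],[0,0,0]],"spin":[0,0]}'
```

```text
time_s: 37.45
ee_pos: [0.4755, 0.3932, 0.0915]
eef_rot: [-3.141, -0.001, -3.141]
force: [0.1, 0.2, -1.4]
grip_width: 0.0197
time_s: 37.7
ee_pos: [0.4758, 0.3934, 0.09]
eef_rot: [3.141, 0.0, -3.141]
force: [0.1, 0.5, -1.0]
grip_width: 0.0194
time_s: 37.95
ee_pos: [0.476, 0.3935, 0.09]
eef_rot: [3.141, 0.001, -3.141]
force: [-1.7, -0.3, 6.3]
grip_width: 0.0192
```

Contact (+6 N). Release and rise.

```bash
python3 -m creep '{"xyz":[[0,0,-0.5],[0,0,0],[0,0,0],[0,0,0],[0,0,0]],"spin":[0,0,0,0,0]}' 50;  python3 -m creep '{"xyz":[[0,0,-20],[0,0,-30],[0,0,-40],[0,0,-30],[0,0,0]],"spin":[0,0,0,0,0]}'; python3 - <<'E'
from h import *
S,s=shot('scene','s17.png');m,w=shot('wrist');cv2.imwrite('pics/g17.png',np.hstack([cv2.resize(s[220:340,400:520],(400,400),interpolation=2),cv2.resize(w[100:420,180:500],(400,400))])[:,:,::-1])
goto(.486,-.0964,.10)
E
```

```text
time_s: 38.58
ee_pos: [0.4757, 0.3933, 0.0894]
eef_rot: [-3.142, -0.0, -3.141]
force: [0.2, -1.0, -0.6]
grip_width: 0.0501
time_s: 39.2
ee_pos: [0.4763, 0.3938, 0.2117]
eef_rot: [3.139, 0.003, -3.141]
force: [0.2, -0.2, 0.2]
grip_width: 0.05
pos [475.5 393.2 208.5] yaw -3.141 tool shift [ -10.4 -489.6] dz(tool) 108.5 spin None
```

View pics/g17.png

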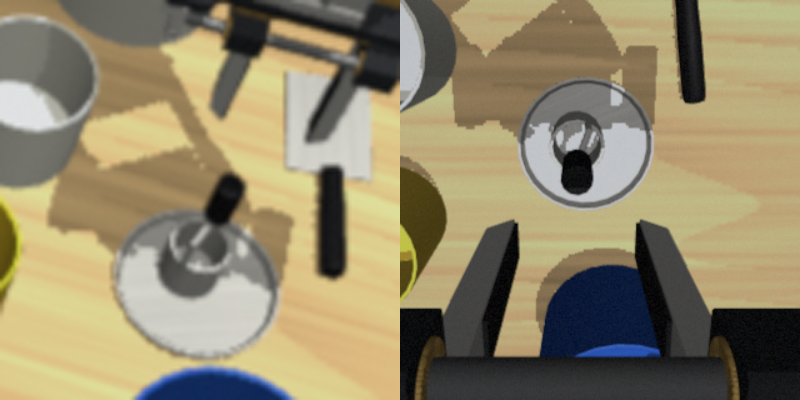

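View pics/s17.png

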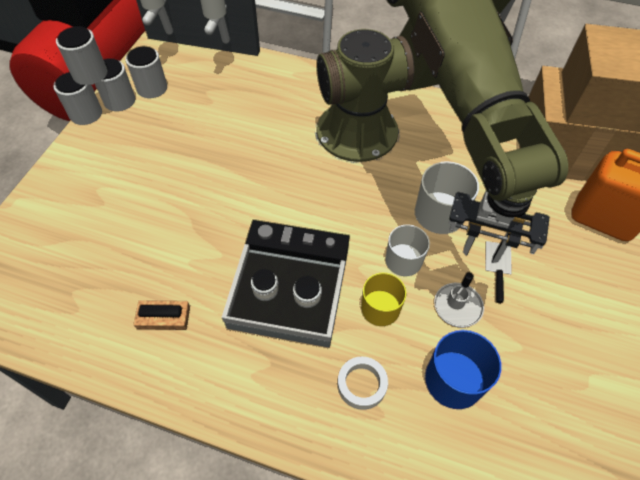

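The cup stands upright on its tray, the pot is unmoved and the tins are in place. Now the stop key.

```bash
python3 -m creep '{"xyz":[[0,-40,0],[0,-50,0],[0,-50,0],[0,-50,0],[0,-50,0]],"spin":[0,0,0,0,0]}' 0;  python3 -m creep '{"xyz":[[-3,-50,0],[-3,-50,0],[-3,-50,0],[0,-50,0],[0,-45,0]],"spin":[0,0,0,0,0]}'; python3 -m creep '{"xyz":[[0,0,0],[0,0,40],[0,0,35],[0,0,20],[0,0,0]],"spin":[0,0,0,0,0]}'; python3 - <<'E'
from h import *
goto(.486,-.0964,.0975)
S,s=shot('scene');m,im=shot('wrist')
cv2.imwrite('pics/g18.png',np.hstack([cv2.resize(s[190:290,230:330],(400,400),interpolation=2),cv2.resize(im[200:400,220:420],(400,400),interpolation=2)])[:,:,::-1])
E
```

```text
time_s: 39.92
ee_pos: [0.475, 0.1516, 0.208]
eef_rot: [-3.141, -0.002, -3.141]
force: [0.6, 0.4, 0.4]
grip_width: 0.0033
time_s: 40.55
ee_pos: [0.4841, -0.0933, 0.208]
eef_rot: [3.141, -0.002, 3.141]
force: [0.1, -0.1, 0.7]
grip_width: 0.0003
time_s: 41.18
ee_pos: [0.4837, -0.0907, 0.1126]
eef_rot: [3.14, -0.004, -3.141]
force: [0.1, 0.0, 0.7]
grip_width: 0.0002
pos [483.7 -90.7 112.6] yaw -3.141 tool shift [-2.3 -5.8] dz(tool) 15.1 spin None
```

View pics/g18.png

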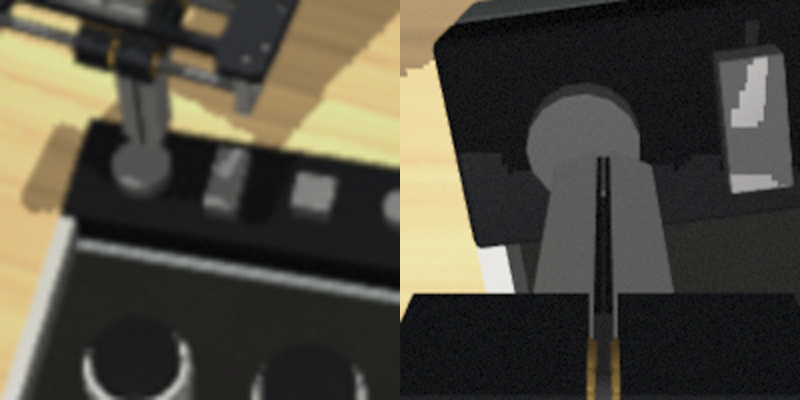

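The tips are ~6 mm left of the stop key's centre. I'll correct that and press.

```bash
python3 -m creep '{"xyz":[[-2,-6,0],[0,0,14],[0,0,14],[0,0,5],[0,0,0]],"spin":[0,0,0,0,0]}'; python3 -m creep '{"xyz":[[0,0,2.5],[0,0,0]],"spin":[0,0]}'
```

```text
time_s: 41.9
ee_pos: [0.4865, -0.0976, 0.0811]
eef_rot: [3.141, -0.001, -3.141]
force: [-1.2, -0.8, 2.1]
grip_width: 0.0008
time_s: 42.15
ee_pos: [0.4869, -0.0977, 0.0791]
eef_rot: [-3.141, 0.0, -3.141]
force: [-1.2, -0.2, 4.3]
grip_width: 0.0001
```

```bash
python3 -m creep '{"xyz":[[0,0,2.5],[0,0,0]],"spin":[0,0]}'; python3 -m creep '{"xyz":[[0,0,1],[0,0,0]],"spin":[0,0]}'
```

```text
time_s: 42.4
ee_pos: [0.487, -0.0977, 0.0769]
eef_rot: [-3.141, 0.001, -3.141]
force: [-2.6, 0.8, 7.6]
grip_width: 0.0005
time_s: 42.65
ee_pos: [0.4871, -0.0977, 0.0766]
eef_rot: [-3.141, 0.001, -3.141]
force: [-5.8, 1.6, 17.7]
grip_width: 0.0007
```

Stop has bottomed. Lift over to power at (464.5,64.2).

```bash
python3 -m creep '{"xyz":[[0,0,-30],[0,0,-20],[5,40,0],[6,41,0],[6,41,0]],"spin":[0,0,0,0,0]}'; python3 -m creep '{"xyz":[[6,40,0],[0,0,15],[0,0,10],[0,0,0]],"spin":[0,0,0,0]}'; python3 -c "
from h import *
goto(.4645,.0642,.0975)"
```

```text
time_s: 43.28
ee_pos: [0.4695, 0.0255, 0.1254]
eef_rot: [3.142, 0.0, 3.141]
force: [-0.0, -0.9, 0.3]
grip_width: 0.0003
time_s: 43.78
ee_pos: [0.4634, 0.0635, 0.0994]
eef_rot: [-3.141, -0.002, 3.141]
force: [-0.1, 1.1, 0.0]
grip_width: -0.0
pos [463.4  63.5  99.4] yaw 3.141 tool shift [-1.1  0.7] dz(tool) 1.9 spin None
```

```bash
python3 -m creep '{"xyz":[[-1,1,11],[0,0,8],[0,0,0]],"spin":[0,0,0]}'; python3 -m creep '{"xyz":[[0,0,2.5],[0,0,0]],"spin":[0,0]}'; python3 -m creep '{"xyz":[[0,0,2],[0,0,0]],"spin":[0,0]}'
```

```text
time_s: 44.15
ee_pos: [0.4647, 0.065, 0.081]
eef_rot: [-3.141, -0.001, 3.142]
force: [-0.8, -1.4, 2.0]
grip_width: 0.0003
time_s: 44.4
ee_pos: [0.4649, 0.0652, 0.0791]
eef_rot: [-3.141, 0.0, -3.141]
force: [-1.3, -1.7, 3.3]
grip_width: 0.0003
time_s: 44.65
ee_pos: [0.4649, 0.0653, 0.077]
eef_rot: [-3.141, 0.0, -3.141]
force: [-0.2, -3.1, 4.8]
grip_width: 0.0006
```

```bash
python3 -m creep '{"xyz":[[0,0,1.3],[0,0,0]],"spin":[0,0]}'; python3 -m creep '{"xyz":[[0,0,-30],[0,0,-40],[20,0,-40],[20,0,0],[0,0,0]],"spin":[0,0,0,0,0]}'; python3 -m creep '{"xyz":[[0,0,0],[0,0,0]],"spin":[0,0]}'; python3 - <<'E'
from h import *
S,s=shot('scene','s20.png');T,t=shot('top','t20.png');m,w=shot('wrist','w20.png')
E
```

```text
time_s: 44.9
ee_pos: [0.465, 0.0653, 0.0766]
eef_rot: [-3.141, 0.001, -3.141]
force: [-7.3, -3.0, 17.3]
grip_width: 0.0002
time_s: 45.52
ee_pos: [0.4243, 0.0655, 0.1858]
eef_rot: [3.141, 0.001, -3.141]
force: [1.4, 1.2, -0.7]
grip_width: 0.0004
time_s: 45.78
ee_pos: [0.4251, 0.0653, 0.1852]
eef_rot: [3.142, -0.001, -3.141]
force: [0.9, -0.3, 0.3]
grip_width: 0.0006
```

View pics/s20.png

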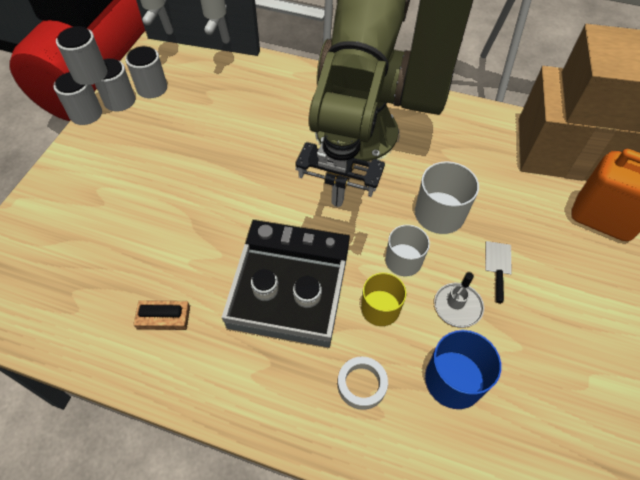

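View pics/w20.png

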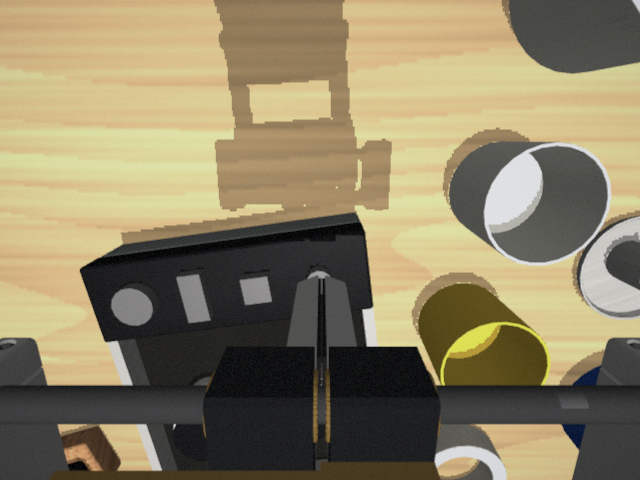

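Final view: both tins are upright in the tray (264,284 and 307,290), the cup is upright on the drip tray (461,293), the pot (407,250) and bystanders are where they were, and the hand is clear. Quick check of the tin positions against the tray, then hand in.

```bash
python3 - <<'E'
from h import *
S=ctrl.camera_model('scene');T=ctrl.camera_model('top');s=cv2.imread('pics/s20.png');t=cv2.imread('pics/t20.png')
yaw=.1368;c,sn=np.cos(yaw),np.sin(yaw)
for n,b,h in (('tin1',(250,268,280,300),.096),('tin4',(293,275,323,306),.094)):
    x0,y0,x1,y1=b; a=s[y0:y1,x0:x1].max(2); X=None
    br=(a>75).astype(np.uint8); cc,_=cv2.findContours(br,0,1);k=max(cc,key=cv2.contourArea);r=cv2.boundingRect(k)
    u=x0+r[0]+r[2]/2; v=y0+r[1]+r[3]/2; P=plane(S,u,v,.075); d=P[:2]-[.6063,.002]
    print(n,r,P.round(3),'tray xy',round(c*d[0]+sn*d[1],3),round(-sn*d[0]+c*d[1],3))
E
python3 -c "
from station import ctrl
print(ctrl.hand_in())"
```

```text
tin1 (1, 7, 27, 25) [ 0.626 -0.043  0.075] tray xy 0.013 -0.047
tin4 (0, 8, 29, 23) [0.61  0.058 0.075] tray xy 0.012 0.055
the job is handed in; nothing more can be done
None
```

I completed the whole job in order and handed it in at about 46 s; the station reports no verdict.

- **Tins:** only two were present, tin1 and tin4, and both now stand on the shaker's tray. The last check put them at about (0.01, −0.05) and (0.01, 0.055) m in the tray frame, both upright.
- **Keys:** I pressed power, program twice and start, then stop and power after the dip. Each press was carried to its stop, with the force rising past 13 N, and the hand was lifted clear after each one. In the last images the keys look up; power's cap is partly hidden by the fingers in the wrist view.
- **Dip cup:** it went into the small white pot until its rim was about 20 mm below the pot's rim. It is back upright on its drip tray, let go, roughly 8 mm from the centre.
- **Left alone:** the pot, tape, sanding block and filler spatula show no movement in the last images, and the hand is clear.

**Problems and disagreements:**
- The real fingertips ended about 9 mm behind the TCP, where the text says 22 mm ahead. Because of this I held tin1 by its lid, and the first grasp at tin4 closed above it. I corrected for it and regripped tin4 by the body.
- Some two-camera measurements disagreed by 2–4 mm, and one wrist picture was taken while the arm was still settling, so I retook it.

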